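Scoop beads into the feeder and hold its gate open

ROBOT

A 7-joint arm with a two-finger parallel gripper is mounted at the origin on the work surface. World frame = base frame: x ahead of the robot, y to its left, z up, the work surface at z = 0. Lengths are in mm, angles in rad, forces in N, time in s.
With the tool pointing down it reaches from about 425 to 925 mm from the base axis. Payload 6.8 kg.
Tool frame: the origin (TCP) lies midway between the tips of the shut fingers; the grasp point (between the pads) lies env.grip_depth behind it (env.grip_depth is the distance from the TCP to the grasp point, in mm); z points along the fingers, y is the direction in which the jaws open and shut (so a half turn about z gives the same grasp; the last joint's range is limited). The gripper opens to 85 mm and grips with 20 to 120 N. Pads are 22 mm wide; open, the fingers measure 114 mm over their backs; the gripper's body (76 mm by 85 mm) begins 54 mm behind the grasp point. The pads swing forward as they close: fully open they stand 13 mm farther back than shut.
Start: joints at [-1.441, 0.477, 0.022, 1.555, -0.011, 1.109, -0.083], TCP at [159.001, 656.023, 231.308] pointing down, gripper open.
Joint ranges: [-2.96, 2.96], [-0.34, 2.1], [-1.41, 1.46], [0.24, 2.44], [-1.37, 4.51], [0.17, 1.92], [-2.96, 2.96]. Speed limits (rad/s): [2.39, 2.39, 3.14, 3.14, 3.14, 3.14, 3.14].

INTERFACE

Orientations are given as a rotation vector (axis times angle).
In Python, from plant import env gives the robot as it stands. The module is installed in compiled form; this text tells all that it offers.
- The arm moves only by the tool play_rows, never from a script. Its argument "series" is a list of rows, each a list of 6 numbers: the shift along the tool's x, y, z in mm, then the turn, a rotation vector about the tool's x, y, z in degrees. A call has exactly 5 rows; each row is the pose to reach, as a shift and turn from the pose commanded when the call began, along the tool's axes at that moment; what a row does not reach only later rows make up. A row lasts 1/8 s, in which the tool goes at most 62.5 mm and 10.7 degrees, less where a joint would pass 70% of its speed; a pose out of reach is approached as far as the arm can. A call with a gripper value outside its range is refused whole. "claw" is the finger opening in mm, from 0 to 85.4, set as the call begins (left out, the last holds). The fingers move at their own pace and stop on an object; the grip force is fixed at half the most. Time passes only in rows, so rows that repeat a pose let the fingers close, or fill a call up. It gives the time, the measured TCP pose, the force and the opening at its end, in the units of the state.
- env.observe(): the state, without advancing time (a new reading comes with each control period).
- env.grab_frame(name): name is "side" or "top"; returns the picture (400x640x3 uint8, red, green, blue); there is no depth.
- env.get_calibration(name): a dict with "fx", "fy", "cx", "cy" (pixels), "pose" (4x4, takes a point from camera to world coordinates). Camera axes: x right, y down, z forward; pixel columns grow to the right and rows downward; lengths in mm; the calibration is good to about 2 mm. A picture is of the moment at which its call begins. get_calibration takes no time and is no camera call.
- env.job_done(): hands the job in, once; it reports no verdict.
The state is a dict: "t": time; "q": joint angles; "joint_velocities": joint speeds; "joint_efforts": joint torques, N m; "eef_pos": TCP position; "tcp_rot": TCP orientation; "wrist_force": force on the tool from outside, world axes, zero at the start; "wrist_torque": the same for the moment, N m; "opening": finger opening in mm.
Only numpy, scipy, OpenCV 4.12 (cv2) and the standard library are available. Lean on these libraries where they do the work, as an engineer would, in place of code of your own. Each camera call takes 0.05 s, during which the arm holds its last target.

TASK

Use the hand scoop to take at least three ceramic beads out of the bin and tip them into the feeder's trough while its gate is shut, then stand the scoop upright on the bench again and let go of it. Then lift the gate by its handle bar to an angle of 40 degrees so that at least three beads run out into the catch tray, and finish while still holding the gate open at 40 degrees with the gripper, because it falls shut if let go. Leave the other things on the bench where they are.

Things in the scene. Friction and masses are not known exactly. Their poses are not given: they have to be found in the camera images.
- gate (a joint): angle of the feeder's gate in rad: 0 hangs shut (upright plate), grows as the plate's lower edge swings out over the catch tray and the bar rises; stop at 1.3. A light spring and its weight shut it as soon as it is let go (lifting the bar takes about 2 to 4 N). The hinge line is parallel to the feeder's x axis and passes through gate_hinge
- gate_hinge (a point): middle of the gate's hinge line, 105 above the bench; fixed to the feeder, axes as feeder
- gate_bar (a point): centre of the gate's handle bar: a round black bar 12 dia, 78 clear length between two thin side arms, parallel to the feeder's x axis, 80 from the hinge line. Gate shut: level with the hinge, 80 from it towards the feeder's -y, 105 above the bench. At angle t the bar is 80*cos(t) out from the hinge line and 80*sin(t) above it. It can be pinched from above, the fingers closing along the feeder's y; being round it turns in the fingers
- feeder: bead feeder fixed to the bench, 108 (x) x 280 (y): along its y axis, from +135 to -20, a sloping open-topped trough (inner width 92 in x, walls 120 above the bench, floor 85 high at the back falling to 35 at the gate), then the hanging gate plate at y = -24 and, from -22 to -141, an open catch tray (floor 6 high, rim 34 high). Origin on the bench, amid the length; x across, y from the tray towards the trough's back, z up
- hopper_mouth (a point): point in the trough's open top to pour into: middle of its width, 60 along +y from the feeder's origin, 120 above the bench (level with the wall tops); trough floor there is 62 high
- trough_mid (a point): point in the middle of the trough, 6 above its sloping floor; fixed to the feeder, 50 along +y from its origin, 65 above the bench
- scoop_pan (a point): centre of the scoop's pan, 14 above its underside; 30 towards -x of scoop_grip and 66 below it, axes alike
- catch_tray (a point): centre of the catch tray's floor, 6 above the bench
- bin_floor (a point): point on the inner floor (4 above the bench) of the fixed open bead bin; axes: x along the bin, z up. Inner floor runs from -70 to +98 in x, inner width 82 (y from -41 to +41), walls 38 above the bench. At the -x end the floor turns up in a 45 degree ramp to about the wall's height (its top at -105), so beads pushed onto it roll back into a scoop whose lip is at its foot. The beads start in the -x half, all at x below -13, so the +x part is free to set the scoop in
- scoop_grip (a point): grip point of the loose hand scoop (110 g), on its upright handle 80 above the scoop's underside. Handle: 18 (x) x 28 (y), from 28 to 110 above the underside. The pan is 70 (x) x 72 (y), floor 1.5 thick, side walls 28 high (starting 16 behind the lip), back wall 36; its open mouth is on the -x side with the lip 65 towards -x from this point (and 80 below), its back 5 towards +x. It starts standing on the bench; axes: x from mouth to back, z up
- bead0_center (a point): centre of a ball-shaped white ceramic insulator bead, 20 dia, 11 g (five alike); it rolls easily
- bead1_center (a point): centre of a ball-shaped white ceramic insulator bead, 20 dia, 11 g (five alike); it rolls easily
- bead2_center (a point): centre of a ball-shaped white ceramic insulator bead, 20 dia, 11 g (five alike); it rolls easily
- bead3_center (a point): centre of a ball-shaped white ceramic insulator bead, 20 dia, 11 g (five alike); it rolls easily
- bead4_center (a point): centre of a ball-shaped white ceramic insulator bead, 20 dia, 11 g (five alike); it rolls easily
- spool: bystander: bare metal reel, 48 dia x 40 tall; origin under its centre
- flux: bystander: small capped bottle, 36 dia x 85 tall; origin under its centre
- driver: bystander: screwdriver, 160 long, lying; origin under it
- driver2: bystander: screwdriver, 130 long, lying; origin under it
- heatsink: bystander: finned metal block, 50 x 40 x 25; origin under its centre
- dish: bystander: dark metal bowl, 60 dia x 35 tall; origin under its centre
- handmeter: bystander: small hand-held meter lying on its back, 50 x 90 x 32; origin under its centre
There are look-alikes about, which are no part of the job. There is more than one size of the part that bears scoop_pan; the job needs the smallest.

How it is judged (in metres and radians):
On the way, in this order (a step that is already met when the one before it is completed fails the run):
1. at least three beads lie in the scoop, lifted clear of the bin ((distance between each of bead0_center, bead1_center, bead2_center and scoop_pan below 0.04 m or distance between each of bead0_center, bead1_center, bead3_center and scoop_pan below 0.04 m or distance between each of bead0_center, bead1_center, bead4_center and scoop_pan below 0.04 m or distance between each of bead0_center, bead2_center, bead3_center and scoop_pan below 0.04 m or distance between each of bead0_center, bead2_center, bead4_center and scoop_pan below 0.04 m or distance between each of bead0_center, bead3_center, bead4_center and scoop_pan below 0.04 m or distance between each of bead1_center, bead2_center, bead3_center and scoop_pan below 0.04 m or distance between each of bead1_center, bead2_center, bead4_center and scoop_pan below 0.04 m or distance between each of bead1_center, bead3_center, bead4_center and scoop_pan below 0.04 m or distance between each of bead2_center, bead3_center, bead4_center and scoop_pan below 0.04 m) and height (world z) of scoop_grip above 0.13 m), for 0.1 s.
2. the scoop stands upright, let go, with at least three beads in the trough behind the gate, which is still shut (height (world z) of scoop_grip below 0.095 m and angle between scoop_grip's own z axis and vertical below 0.15 rad and contact force between the fingers and scoop below 0.1 N and linear speed of scoop below 0.03 m/s and ((distance between each of bead0_center, bead1_center, bead2_center and trough_mid below 0.09 m and height (world z) of each of bead0_center, bead1_center, bead2_center above 0.03 m) or (distance between each of bead0_center, bead1_center, bead3_center and trough_mid below 0.09 m and height (world z) of each of bead0_center, bead1_center, bead3_center above 0.03 m) or (distance between each of bead0_center, bead1_center, bead4_center and trough_mid below 0.09 m and height (world z) of each of bead0_center, bead1_center, bead4_center above 0.03 m) or (distance between each of bead0_center, bead2_center, bead3_center and trough_mid below 0.09 m and height (world z) of each of bead0_center, bead2_center, bead3_center above 0.03 m) or (distance between each of bead0_center, bead2_center, bead4_center and trough_mid below 0.09 m and height (world z) of each of bead0_center, bead2_center, bead4_center above 0.03 m) or (distance between each of bead0_center, bead3_center, bead4_center and trough_mid below 0.09 m and height (world z) of each of bead0_center, bead3_center, bead4_center above 0.03 m) or (distance between each of bead1_center, bead2_center, bead3_center and trough_mid below 0.09 m and height (world z) of each of bead1_center, bead2_center, bead3_center above 0.03 m) or (distance between each of bead1_center, bead2_center, bead4_center and trough_mid below 0.09 m and height (world z) of each of bead1_center, bead2_center, bead4_center above 0.03 m) or (distance between each of bead1_center, bead3_center, bead4_center and trough_mid below 0.09 m and height (world z) of each of bead1_center, bead3_center, bead4_center above 0.03 m) or (distance between each of bead2_center, bead3_center, bead4_center and trough_mid below 0.09 m and height (world z) of each of bead2_center, bead3_center, bead4_center above 0.03 m)) and value of joint gate below 0.12 rad), for 0.2 s.
At the end, for the whole second after the job is handed in: the gripper's fingers still hold the gate, steady between 33 and 47 degrees (0.58 to 0.82 rad), at least three beads lie in the catch tray, and the scoop stands upright (within 0.15 rad, at bench level) and released, not touching the gate (value of joint gate between 0.58 and 0.82 rad and contact force between the fingers and gate above 0.5 N and velocity of joint gate between -0.1 and 0.1 rad/s and ((distance between each of bead0_center, bead1_center, bead2_center and catch_tray below 0.076 m and height (world z) of each of bead0_center, bead1_center, bead2_center above 0.013 m) or (distance between each of bead0_center, bead1_center, bead3_center and catch_tray below 0.076 m and height (world z) of each of bead0_center, bead1_center, bead3_center above 0.013 m) or (distance between each of bead0_center, bead1_center, bead4_center and catch_tray below 0.076 m and height (world z) of each of bead0_center, bead1_center, bead4_center above 0.013 m) or (distance between each of bead0_center, bead2_center, bead3_center and catch_tray below 0.076 m and height (world z) of each of bead0_center, bead2_center, bead3_center above 0.013 m) or (distance between each of bead0_center, bead2_center, bead4_center and catch_tray below 0.076 m and height (world z) of each of bead0_center, bead2_center, bead4_center above 0.013 m) or (distance between each of bead0_center, bead3_center, bead4_center and catch_tray below 0.076 m and height (world z) of each of bead0_center, bead3_center, bead4_center above 0.013 m) or (distance between each of bead1_center, bead2_center, bead3_center and catch_tray below 0.076 m and height (world z) of each of bead1_center, bead2_center, bead3_center above 0.013 m) or (distance between each of bead1_center, bead2_center, bead4_center and catch_tray below 0.076 m and height (world z) of each of bead1_center, bead2_center, bead4_center above 0.013 m) or (distance between each of bead1_center, bead3_center, bead4_center and catch_tray below 0.076 m and height (world z) of each of bead1_center, bead3_center, bead4_center above 0.013 m) or (distance between each of bead2_center, bead3_center, bead4_center and catch_tray below 0.076 m and height (world z) of each of bead2_center, bead3_center, bead4_center above 0.013 m)) and height (world z) of scoop_grip below 0.095 m and angle between scoop_grip's own z axis and vertical below 0.15 rad and contact force between the fingers and scoop below 0.1 N and linear speed of scoop below 0.03 m/s and contact force between scoop and gate below 0.05 N); the arm keeps its last pose, push and grip.
It fails at once if a bystander is moved more than 4 cm (distance of any of spool, flux, driver, driver2, heatsink, dish, handmeter from where it was at the start of the episode above 0.04 m).
It also fails if it takes over 64 s, if anything falls off the work surface, if the arm or the gripper's body presses on something with over 40 N, if the wrist force passes 120 N, or if a joint passes its speed limit or range.

## Working session

There is one attempt and no reset: what is moved stays moved. The work goes in short steps, Python scripts to look and compute and a tool call to move; the robot and the scene stay as the last step left them, time stands still between calls to the robot, and variables do not carry over. Pictures are saved under pics/ and viewed, and the job is handed in when it is done.

Besides the shell and the picture viewer there is one more tool, called after "Emit:" as name(argument=value, ...) on one line, values as JSON. play_rows: Moves the arm, as the interface text tells. Its arguments: {"type":"object","properties":{"series":{"type":"array","items":{"type":"array","items":{"type":"number"}}},"claw":{"type":"number"}},"required":["series"]}

```bash
mkdir -p pics; ls; cat > h.py <<'E'
from plant import env
import numpy as np, cv2
from scipy.spatial.transform import Rotation as R
def cal(n):
    c=env.get_calibration(n); K=np.array([[c['fx'],0,c['cx']],[0,c['fy'],c['cy']],[0,0,1]]); return K,np.array(c['pose'],float)
def ray(n,u,v):
    K,P=cal(n); d=P[:3,:3]@np.linalg.solve(K,[u,v,1.]); return P[:3,3],d/np.linalg.norm(d)
def pl(n,u,v,z):
    o,d=ray(n,u,v); return o+d*(z-o[2])/d[2]
def proj(n,p):
    K,P=cal(n); c=P[:3,:3].T@(np.array(p,float)-P[:3,3]); x=K@c; return x[:2]/x[2]
def tri(u1,u2):
    o,d=ray('top',*u1);p,e=ray('side',*u2)
    s=np.linalg.lstsq(np.array([d,-e]).T,p-o,rcond=None)[0]; a=o+d*s[0];b=p+e*s[1]; return (a+b)/2,np.linalg.norm(a-b)
def snap(n,f):
    im=env.grab_frame(n); cv2.imwrite('pics/'+f,im[:,:,::-1]); return im
E
python3 - <<'E'
from h import *
print(env.observe(),env.grip_depth)
snap('top','t0.png');snap('side','s0.png')
for n in('top','side'):print(cal(n))
E
```

```text
pics
{'t': 0.0, 'q': array([-1.44107004,  0.47781226,  0.02233465,  1.55644597, -0.01147429,
        1.10928463, -0.08310765]), 'joint_velocities': array([-0.00078275, -0.00124511,  0.00063539,  0.00032596, -0.00150485,
       -0.00018751, -0.00021177]), 'joint_efforts': array([ 4.26296119e-04, -5.96450293e+01,  1.60789121e+00, -2.81199092e+01,
        1.23970862e-02,  9.31378832e-03, -1.92131733e-05]), 'eef_pos': array([158.90402732, 655.42720466, 230.31977802]), 'tcp_rot': array([-3.72642816e-01, -3.11935190e+00,  2.86041614e-03]), 'wrist_force': array([ 0.22097173,  0.22373088, -0.44299829]), 'wrist_torque': array([0.02170659, 0.03718799, 0.06656814]), 'opening': 85.29333578055741} 18.700000000000003
(array([[389.36622717,   0.        , 315.49392039],
       [  0.        , 389.36622717, 200.11523997],
       [  0.        ,   0.        ,   1.        ]]), array([[ 2.31377082e-02, -9.91313194e-01,  1.29471222e-01,
         3.58535787e+02],
       [-9.99477136e-01, -2.58627306e-02, -1.94055147e-02,
         4.74800393e+01],
       [ 2.25854221e-02, -1.28954527e-01, -9.91393276e-01,
         1.03858826e+03],
       [ 0.00000000e+00,  0.00000000e+00,  0.00000000e+00,
         1.00000000e+00]]))
(array([[368.0688759 ,   0.        , 318.57870999],
       [  0.        , 368.0688759 , 204.267568  ],
       [  0.        ,   0.        ,   1.        ]]), array([[ 9.01490925e-01, -3.22818013e-01,  2.88275290e-01,
         2.76223702e+02],
       [-4.32301174e-01, -6.39731545e-01,  6.35499209e-01,
        -4.73100306e+02],
       [-2.07317953e-02, -6.97518517e-01, -7.16266788e-01,
         6.73162906e+02],
       [ 0.00000000e+00,  0.00000000e+00,  0.00000000e+00,
         1.00000000e+00]]))
```

View pics/t0.png

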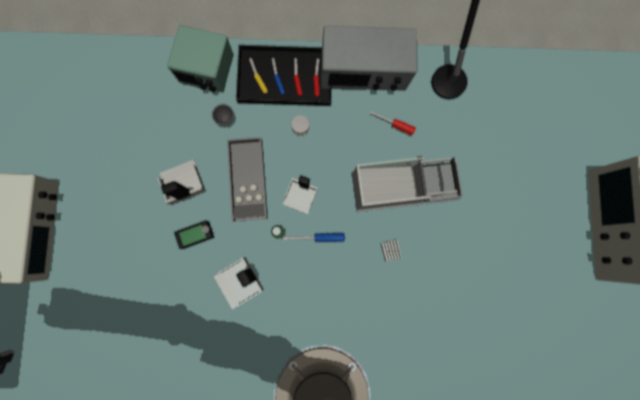

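View pics/s0.png

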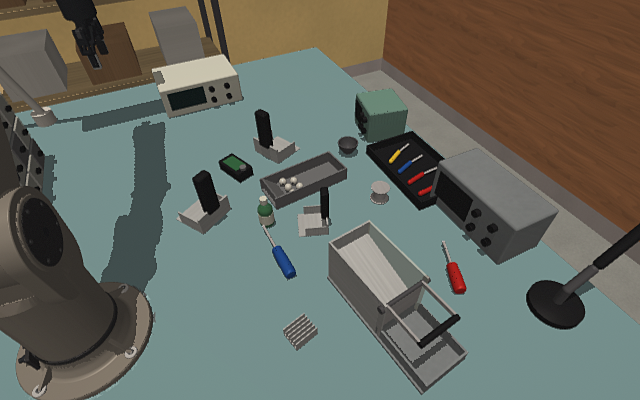

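```bash
python3 - <<'E'
import cv2
a=cv2.imread('pics/t0.png');b=cv2.imread('pics/s0.png')
cv2.imwrite('pics/t0a.png',cv2.resize(a[110:235,220:345],None,fx=6,fy=6,interpolation=2)[:600,:750] if 0 else cv2.resize(a[120:220,220:345],None,fx=6,fy=6,interpolation=2))
cv2.imwrite('pics/t0b.png',cv2.resize(a[140:220,345:470],None,fx=6,fy=6,interpolation=2))
cv2.imwrite('pics/s0a.png',cv2.resize(b[145:245,250:370],None,fx=6,fy=6,interpolation=2))
cv2.imwrite('pics/s0b.png',cv2.resize(b[210:400,310:480],None,fx=3,fy=3,interpolation=2))
E
```

```text
(no output)
```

View pics/t0a.png

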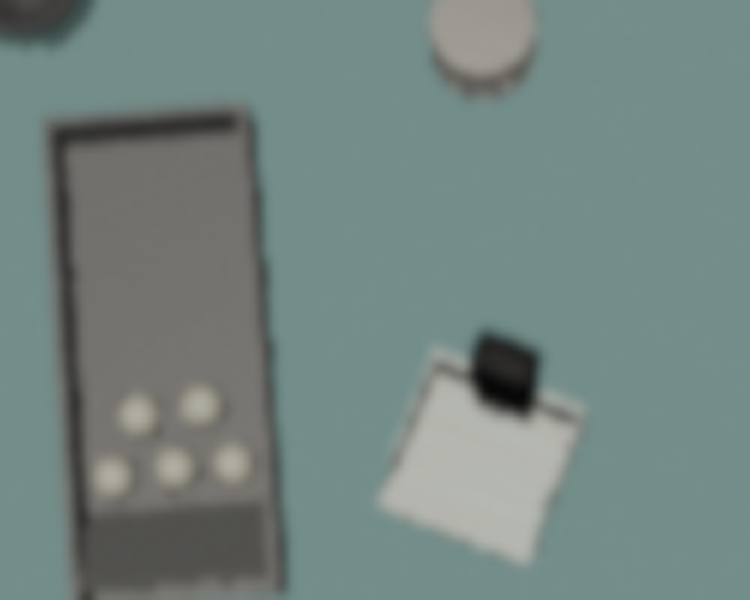

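View pics/t0b.png

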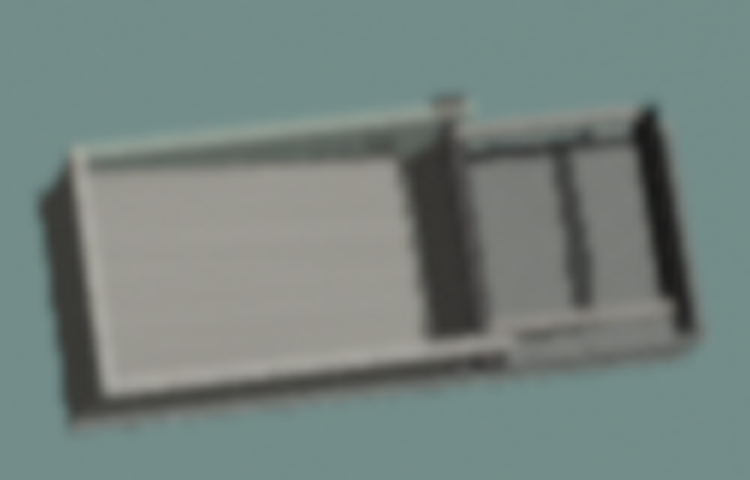

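View pics/s0a.png

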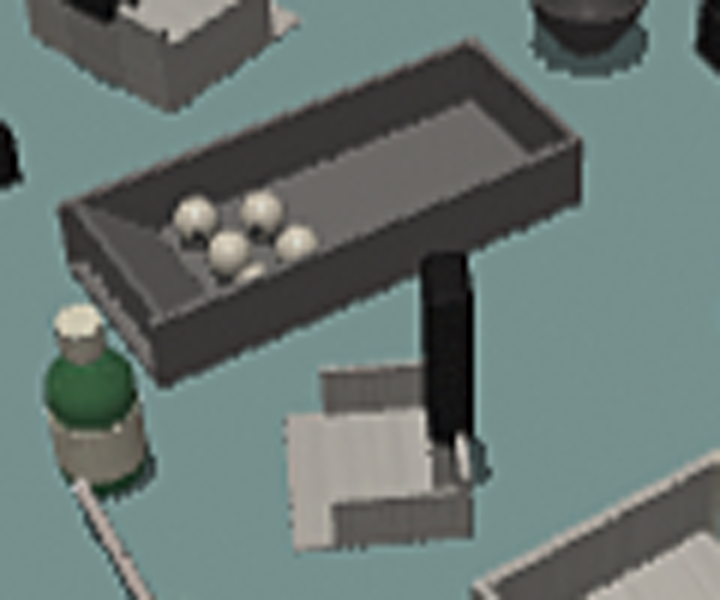

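View pics/s0b.png

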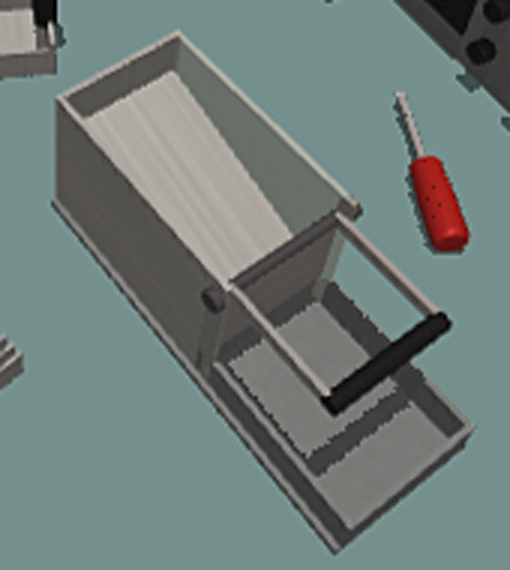

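```bash
python3 - <<'E'
from h import *
np.set_printoptions(precision=1,suppress=True)
A=lambda x,y:(220+x/6-.4,120+y/6-.4)
B=lambda x,y:(345+x/6-.4,140+y/6-.4)
S=lambda x,y:(250+x/6-.4,145+y/6-.4)
T=lambda x,y:(310+x/3-.3,210+y/3-.3)
P=lambda f,n,x,y,z:pl(n,*f(x,y),z)
print('lip',P(A,'top',378,505,1),P(A,'top',530,565,1),'side',P(S,'side',286,415,1),P(S,'side',296,549,1))
print('back',P(A,'top',435,350,36),P(A,'top',585,408,36))
print('handle top corners',P(A,'top',483,333,110),P(A,'top',540,350,110), 'side', P(S,'side',422,258,110),P(S,'side',468,258,110),P(S,'side',472,296,110),P(S,'side',428,296,110))
print('bin outer',P(A,'top',47,120,38),P(A,'top',250,106,38),P(A,'top',284,590,38),P(A,'top',78,597,38))
print('side',P(S,'side',60,207,38),P(S,'side',155,325,38),P(S,'side',580,142,38),P(S,'side',470,40,38))
print('feeder back rim',P(B,'top',75,150,120),P(B,'top',103,392,120),'side',P(T,'side',60,97,120),P(T,'side',178,35,120))
print('feeder front rim',P(B,'top',470,108,120),P(B,'top',515,342,120),'side',P(T,'side',358,210,120))
print('tray end',P(B,'top',655,108,34),P(B,'top',697,345,34),'side',P(T,'side',338,549,34),P(T,'side',470,428,34))
print('bar',P(B,'top',563,148,105),P(B,'top',585,305,105),'side',P(T,'side',332,400,105),P(T,'side',443,322,105))
print('beads top',[P(A,'top',x,y,14)for x,y in((138,414),(199,405),(111,476),(174,468),(232,463))])
print('beads side',[P(S,'side',x,y,14)for x,y in((195,217),(262,212),(228,252),(296,245))])
E
```

```text
lip [481.9 115.1   1. ] [456.7  46.5   1. ] side [485.  117.4   1. ] [460.2  49.8   1. ]
back [546.3  90.3  36. ] [522.5  24.4  36. ]
handle top corners [540.  68. 110.] [533.6  44.8 110. ] side [528.1  72.1 110. ] [543.3  64.3 110. ] [535.6  45.5 110. ] [521.2  52.8 110. ]
bin outer [643.7 263.3  38. ] [652.7 174.9  38. ] [439.8 151.6  38. ] [434.6 239.2  38. ]
side [434.6 241.6  38. ] [445.5 155.1  38. ] [655.3 177.7  38. ] [644.8 265.4  38. ]
feeder back rim [567.6 -68.9 120. ] [469.8 -81.  120. ] side [474.3 -82.5 120. ] [568.3 -70.8 120. ]
feeder front rim [ 589.4 -229.1  120. ] [ 494.2 -246.   120. ] side [ 591.1 -233.6  120. ]
tray end [ 613.4 -337.6   34. ] [ 507.7 -353.7   34. ] side [ 499.6 -362.9   34. ] [ 607.1 -343.1   34. ]
bar [ 577.5 -271.8  105. ] [ 512.4 -279.7  105. ] side [ 516.1 -314.6  105. ] [ 596.9 -305.6  105. ]
beads top [array([518.1, 221.5,  14. ]), array([522.8, 194.8,  14. ]), array([490.2, 232.1,  14. ]), array([494.4, 204.6,  14. ]), array([497.3, 179.2,  14. ])]
beads side [array([492.3, 234.8,  14. ]), array([520.3, 224.3,  14. ]), array([496.8, 206.9,  14. ]), array([525.2, 197.5,  14. ])]
```

```bash
cat >> h.py <<'E'
np.set_printoptions(precision=2,suppress=True)
def R0(psi,th=0):
    c,s=np.cos(psi),np.sin(psi)
    return np.array([[-s,c,0],[c,s,0],[0,0,-1.]])@R.from_rotvec([-np.radians(th),0,0]).as_matrix()
SG=np.array([0,0,-18.7])
def st():
    o=env.observe(); Rm=R.from_rotvec(o['tcp_rot']).as_matrix()
    print('t %.2f'%o['t'],'tcp',o['eef_pos'],'yaw %.3f'%np.arctan2(Rm[1,1],Rm[0,1]),'tilt %.1f'%np.degrees(np.arcsin(-Rm[2,1]) if 1 else 0),'q',o['q'],'F',o['wrist_force'],'op %.1f'%o['opening']); return o['eef_pos'],Rm
def to(p,psi,th=0,grip=False):
    """print shift/turn from measured pose to target; grip: p is the grasp point"""
    q,Rm=st(); Rt=R0(psi,th)
    if grip: p=np.array(p,float)+Rt@[0,0,18.7]
    print('to', np.array(p), 'shift',Rm.T@(np.array(p,float)-q),'turn',np.degrees(R.from_matrix(Rm.T@Rt).as_rotvec()))
E
python3 - <<'E'
from h import *
to((500,380,231),.5)
to((531,59.3,180),-.36)
E
```

```text
t 0.10 tcp [158.89 655.47 230.39] yaw 1.333 tilt 0.1 q [-1.44  0.48  0.02  1.56 -0.01  1.11 -0.08] F [ 0.23 -0.75 -0.17] op 85.0
to [500 380 231] shift [-396.4  -187.37   -0.24] turn [-0.09  0.05 47.73]
t 0.10 tcp [158.89 655.47 230.39] yaw 1.333 tilt 0.1 q [-1.44  0.48  0.02  1.56 -0.01  1.11 -0.08] F [ 0.23 -0.75 -0.17] op 85.0
to [531.   59.3 180. ] shift [-502.06 -491.66   51.29] turn [-0.07  0.09 97.  ]
```

Emit:
play_rows(series=[[-60, -18, 0, 0, 0, 10], [-120, -36, 0, 0, 0, 20], [-180, -56, 0, 0, 0, 30], [-235, -80, 0, 0, 0, 40], [-290, -105, 0, 0, 0, 50]], claw=85)

```text
t: 0.72
eef_pos: [417.4, 484.1, 231.0]
tcp_rot: [-1.664, -2.665, 0.001]
wrist_force: [0.8, 0.1, 0.5]
opening: 84.8
```

```bash
python3 - <<'E'
from h import *
to((531,59.3,180),-.36)
E
```

```text
t 0.72 tcp [417.44 484.1  230.99] yaw 0.454 tilt 0.0 q [-1.16  0.43  0.28  1.66 -0.13  1.07 -0.39] F [0.76 0.08 0.47] op 84.8
to [531.   59.3 180. ] shift [-431.51  -84.44   51.12] turn [-0.02  0.02 46.67]
```

Emit:
play_rows(series=[[-60, -8, 0, 0, 0, 8], [-120, -18, 0, 0, 0, 16], [-180, -28, 0, 0, 0, 24], [-240, -40, 0, 0, 0, 32], [-300, -55, 0, 0, 0, 40]])

```text
t: 1.35
eef_pos: [500.2, 190.5, 231.2]
tcp_rot: [-2.474, -1.937, -0.0]
wrist_force: [-0.6, 0.1, -0.5]
opening: 85.1
```

```bash
python3 - <<'E'
from h import *
to((531,59.3,180),-.36)
E
```

```text
t 1.35 tcp [500.25 190.49 231.17] yaw -0.242 tilt 0.0 q [-0.92  0.27  0.53  1.92 -0.16  1.   -0.56] F [-0.58  0.08 -0.48] op 85.1
to [531.   59.3 180. ] shift [-119.98   61.33   51.16] turn [-0.   -0.    6.74]
```

Emit:
play_rows(series=[[-55, 28, 20, 0, 0, 5], [-100, 52, 40, 0, 0, 6.7], [-120, 61.3, 51, 0, 0, 6.7], [-120, 61.3, 51, 0, 0, 6.7], [-120, 61.3, 51, 0, 0, 6.7]])

```text
t: 1.98
eef_pos: [531.4, 62.8, 180.5]
tcp_rot: [-2.577, -1.796, -0.001]
wrist_force: [-0.1, 0.2, 0.8]
opening: 85.2
```

```bash
python3 - <<'E'
from h import *
to((531,59.3,62),-.36)
a=snap('top','t1.png');b=snap('side','s1.png')
c=lambda im,x,y,w,h,f:cv2.resize(im[y:y+h,x:x+w],None,fx=f,fy=f)[:,:,::-1]
cv2.imwrite('pics/t1a.png',c(a,230,130,120,100,5));cv2.imwrite('pics/s1a.png',c(b,240,130,140,115,5))
E
```

```text
t 1.98 tcp [531.39  62.81 180.45] yaw -0.353 tilt 0.0 q [-0.7   0.34  0.58  1.97 -0.24  0.89 -0.35] F [-0.14  0.24  0.81] op 85.2
to [531.   59.3  62. ] shift [ -3.5    0.89 118.45] turn [-0.02 -0.03  0.39]
```

View pics/s1a.png

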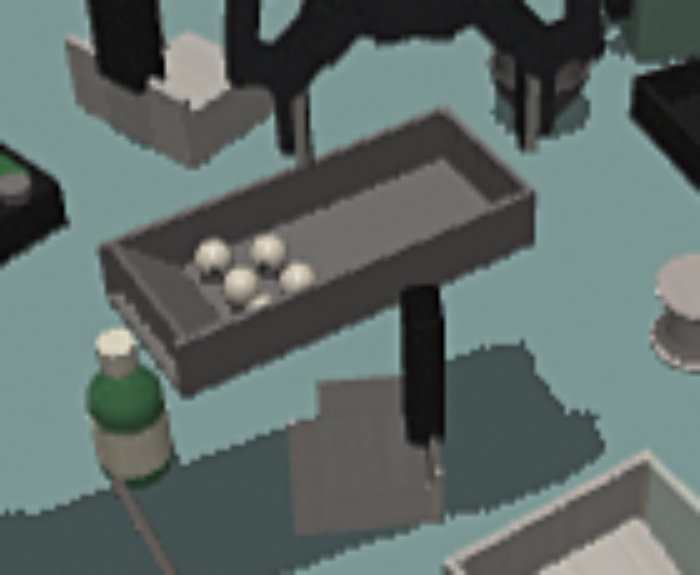

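View pics/t1a.png

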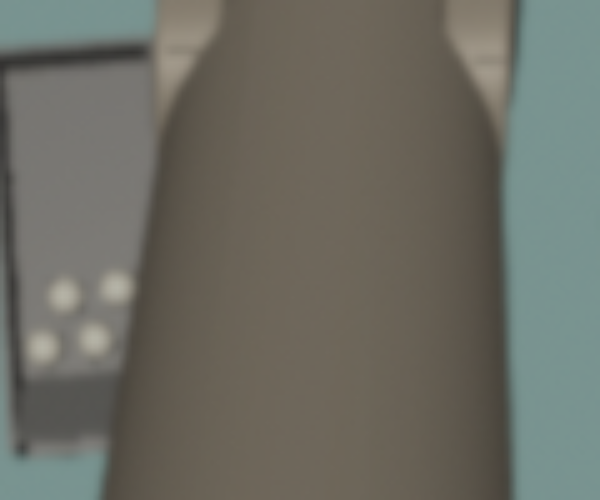

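```bash
python3 - <<'E'
from h import *
p,Rm=st()
for s in(-1,1): print(proj('side',p+Rm@[0,s*45,-13]))
E
```

```text
t 2.08 tcp [531.54  63.23 180.69] yaw -0.352 tilt -0.0 q [-0.7   0.34  0.58  1.97 -0.24  0.89 -0.35] F [0.27 0.24 0.73] op 85.0
[300.78 161.71]
[344.26 158.37]
```

Emit:
play_rows(series=[[-4, 1, 30, 0, 0, 0.4], [-4, 1, 60, 0, 0, 0.4], [-4, 1, 90, 0, 0, 0.4], [-4, 1, 118.5, 0, 0, 0.4], [-4, 1, 118.5, 0, 0, 0.4]])

```text
t: 2.7
eef_pos: [529.6, 58.4, 60.5]
tcp_rot: [-2.582, -1.787, 0.005]
wrist_force: [-0.0, 0.5, 0.1]
opening: 84.8
```

Emit:
play_rows(series=[[0, 0, 0, 0, 0, 0], [0, 0, 0, 0, 0, 0], [0, 0, 0, 0, 0, 0], [0, 0, 0, 0, 0, 0], [0, 0, 0, 0, 0, 0]], claw=10)

```text
t: 3.32
eef_pos: [531.6, 57.4, 62.5]
tcp_rot: [2.585, 1.785, 0.002]
wrist_force: [-1.2, -0.4, 5.9]
opening: 17.1
```

```bash
python3 - <<'E'
from h import *
st()
b=snap('side','s2.png')
c=lambda im,x,y,w,h,f:cv2.resize(im[y:y+h,x:x+w],None,fx=f,fy=f)[:,:,::-1]
cv2.imwrite('pics/s2a.png',c(b,240,130,140,115,5))
E
```

```text
t 3.33 tcp [531.55  57.4   62.49] yaw -0.362 tilt -0.1 q [-0.6   0.52  0.48  2.05 -0.38  0.65 -0.23] F [-1.17 -0.38  5.9 ] op 17.1
```

View pics/s2a.png

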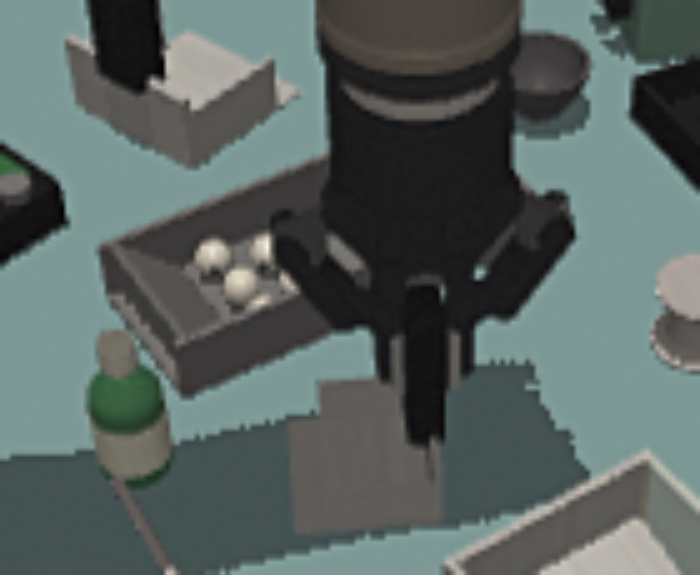

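```bash
python3 - <<'E'
from h import *
to((625.6,216.6,160),.111)
E
```

```text
t 3.38 tcp [531.55  57.4   62.49] yaw -0.362 tilt -0.1 q [-0.6   0.52  0.48  2.05 -0.38  0.65 -0.23] F [-0.3  -0.23  6.48] op 17.1
to [625.6 216.6 160. ] shift [182.27  31.7  -97.31] turn [  0.06  -0.04 -27.09]
```

Emit:
play_rows(series=[[0, 0, -40, 0, 0, 0], [0, 0, -85, 0, 0, 0], [40, 7, -98, 0, 0, -8], [85, 15, -98, 0, 0, -16], [130, 23, -98, 0, 0, -23]])

```text
t: 4.0
eef_pos: [598.9, 172.0, 160.0]
tcp_rot: [-2.172, -2.269, -0.001]
wrist_force: [0.2, -0.2, -0.4]
opening: 17.2
```

```bash
python3 - <<'E'
from h import *
to((625.6,216.6,125),.111)
E
```

```text
t 4.00 tcp [598.89 171.96 160.02] yaw 0.044 tilt -0.0 q [-0.7   0.49  0.44  1.78 -0.26  0.93 -0.11] F [ 0.15 -0.19 -0.42] op 17.2
to [625.6 216.6 125. ] shift [43.41 28.63 35.04] turn [ 0.01 -0.02 -3.86]
```

Emit:
play_rows(series=[[20, 14, 0, 0, 0, -2], [43.4, 28.6, 15, 0, 0, -3.9], [43.4, 28.6, 35, 0, 0, -3.9], [43.4, 28.6, 35, 0, 0, -3.9], [43.4, 28.6, 35, 0, 0, -3.9]])

```text
t: 4.62
eef_pos: [625.2, 213.8, 125.1]
tcp_rot: [2.1, 2.336, -0.001]
wrist_force: [-0.4, 0.1, -0.0]
opening: 17.0
```

```bash
python3 - <<'E'
from h import *
to((625.6,216.6,67),.111)
a=snap('top','t3.png');b=snap('side','s3.png')
c=lambda im,x,y,w,h,f:cv2.resize(im[y:y+h,x:x+w],None,fx=f,fy=f)[:,:,::-1]
cv2.imwrite('pics/t3a.png',c(a,200,110,120,120,5));cv2.imwrite('pics/s3a.png',c(b,240,110,140,115,5))
E
```

```text
t 4.62 tcp [625.24 213.79 125.05] yaw 0.106 tilt 0.0 q [-0.7   0.59  0.4   1.7  -0.28  0.91 -0.09] F [-0.41  0.12 -0.02] op 17.0
to [625.6 216.6  67. ] shift [ 2.79  0.67 58.05] turn [-0.02  0.04 -0.29]
```

View pics/s3a.png

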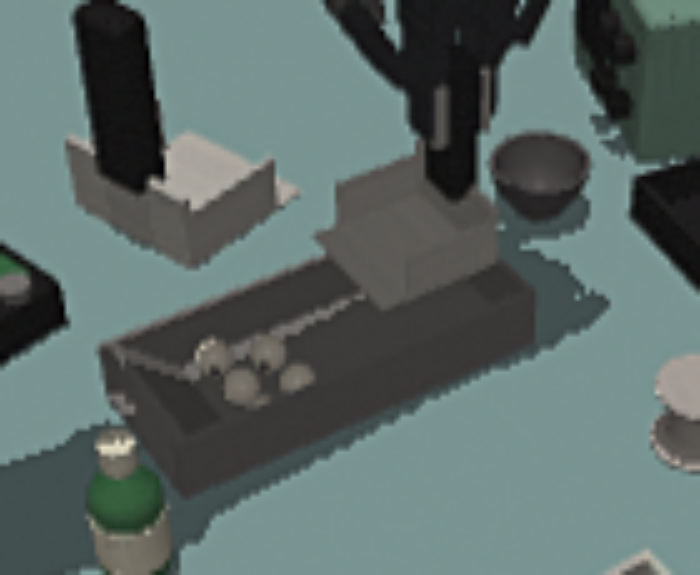

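View pics/t3a.png

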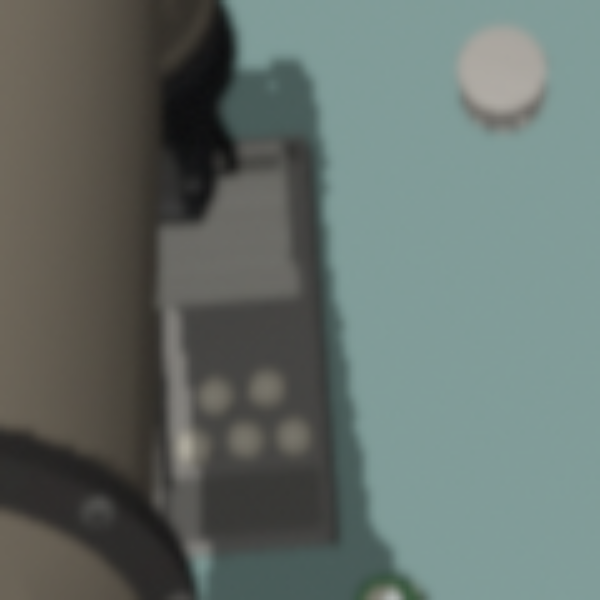

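```bash
python3 - <<'E'
from h import *
y=np.array([-.1108,.9938,0]);x=np.array([.9938,.1108,0])
p,Rm=st()
for n,u,z in(('top',(259.6,169),62.5),('side',(240+385/5,110+306/5),62.5),('side',(240+318/5,110+236/5),62.5),('side',(240+498/5,110+262/5),62.5)):
    w=pl(n,*u,z); d=w-p; print(n,w,'rel tcp along x,y',d@x,d@y)
# bin right wall inner from this pic
for n,u in(('side',(240+187/5,110+490/5)),):pass
for a in((332,540),(303,140)):
    w=pl('top',200+a[0]/5-.4,110+a[1]/5-.4,38);d=w-[548,209,0];print(w,d@x,d@y)
E
```

```text
t 4.72 tcp [625.72 214.35 125.73] yaw 0.106 tilt -0.1 q [-0.7   0.59  0.4   1.7  -0.28  0.91 -0.09] F [ 0.66 -1.57 -0.94] op 17.5
top [562.18 172.56  62.5 ] rel tcp along x,y -67.7720359913224 -34.487014948549785
side [569.08 176.17  62.5 ] rel tcp along x,y -60.514531031955 -31.666318184982646
side [561.81 243.53  62.5 ] rel tcp along x,y -60.27542606745966 36.08699523542569
side [636.51 181.08  62.5 ] rel tcp along x,y 7.039094957232708 -34.25971336630271
[440.59 154.02  38.  ] -112.83213294647504 -42.74101176099745
[651.7  177.63  38.  ] 99.5853404594475 -42.66107118691644
```

Emit:
play_rows(series=[[2, 0, 10, 0, 0, -0.3], [2, 0, 22, 0, 0, -0.3], [2, 0, 35, 0, 0, -0.3], [2, 0, 48, 0, 0, -0.3], [2, 0, 58, 0, 0, -0.3]])

```text
t: 5.35
eef_pos: [625.1, 217.0, 66.1]
tcp_rot: [-2.092, -2.343, 0.001]
wrist_force: [-8.6, -3.7, 42.5]
opening: 17.5
```

```bash
python3 - <<'E'
from h import *
x=np.array([.9938,.1108,0])
p,Rm=st(); print((p-[548,209,0])@[-.1108,.9938,0],(p-[548,209,0])@x)
a=snap('top','t4.png');b=snap('side','s4.png')
c=lambda im,x,y,w,h,f:cv2.resize(im[y:y+h,x:x+w],None,fx=f,fy=f)[:,:,::-1]
cv2.imwrite('pics/t4a.png',c(a,200,110,120,120,5));cv2.imwrite('pics/s4a.png',c(b,240,110,140,115,5))
E
```

```text
t 5.35 tcp [625.13 217.05  66.08] yaw 0.113 tilt 0.0 q [-0.68  0.66  0.37  1.73 -0.31  0.81 -0.06] F [-8.64 -3.73 42.47] op 17.5
-0.549946078037492 77.54213614540141
```

View pics/s4a.png

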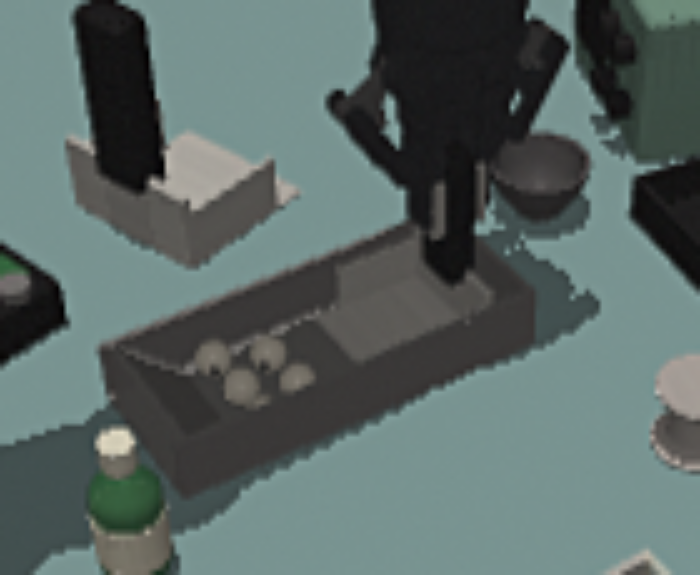

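View pics/t4a.png

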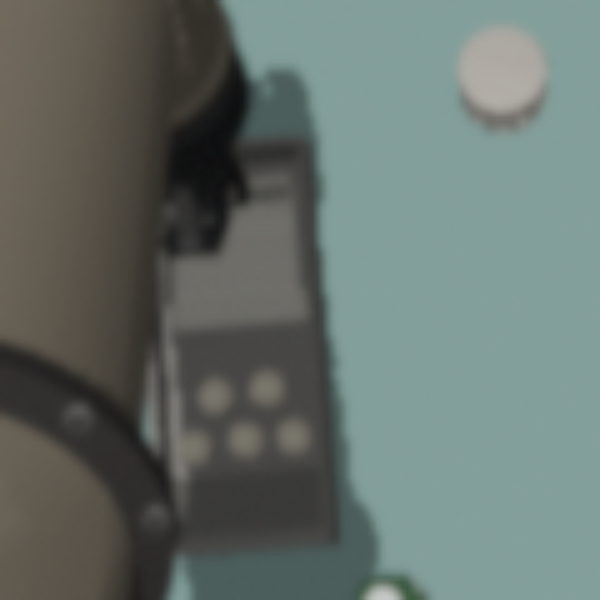

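Emit:
play_rows(series=[[-0.7, -8, -0.8, 0, 0, 0], [-0.7, -18, -1.0, 0, 0, 0], [-0.7, -28, -1.0, 0, 0, 0], [-0.7, -38, -1.0, 0, 0, 0], [-0.7, -48, -1.0, 0, 0, 0]])

```text
t: 6.08
eef_pos: [576.7, 211.1, 67.9]
tcp_rot: [-2.092, -2.343, -0.0]
wrist_force: [0.0, 0.1, -0.9]
opening: 17.7
```

```bash
python3 - <<'E'
from h import *
x=np.array([.9938,.1108,0])
p,Rm=st(); print((p-[548,209,0])@[-.1108,.9938,0],(p-[548,209,0])@x)
a=snap('top','t5.png');b=snap('side','s5.png')
c=lambda im,x,y,w,h,f:cv2.resize(im[y:y+h,x:x+w],None,fx=f,fy=f)[:,:,::-1]
cv2.imwrite('pics/t5a.png',c(a,200,110,120,120,5));cv2.imwrite('pics/s5a.png',c(b,240,110,140,115,5))
E
```

```text
t 6.08 tcp [576.72 211.13  67.87] yaw 0.113 tilt -0.0 q [-0.72  0.6   0.37  1.85 -0.3   0.75 -0.08] F [ 0.01  0.07 -0.9 ] op 17.7
-1.0667221362438972 28.7731791357237
```

View pics/s5a.png

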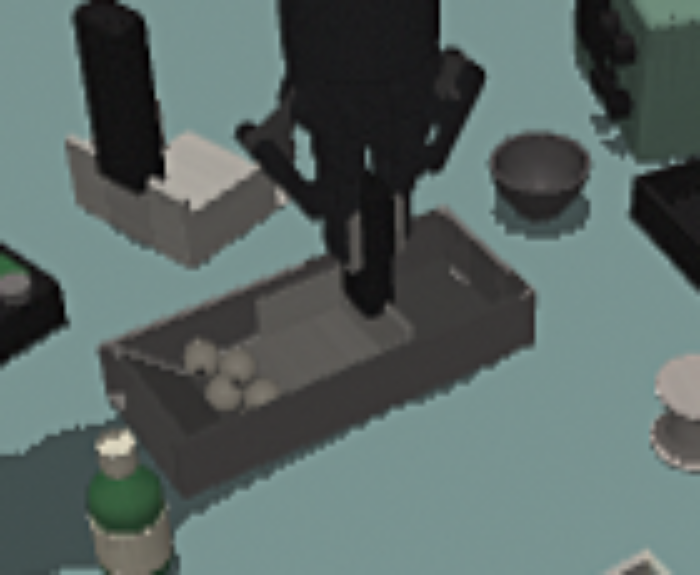

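View pics/t5a.png

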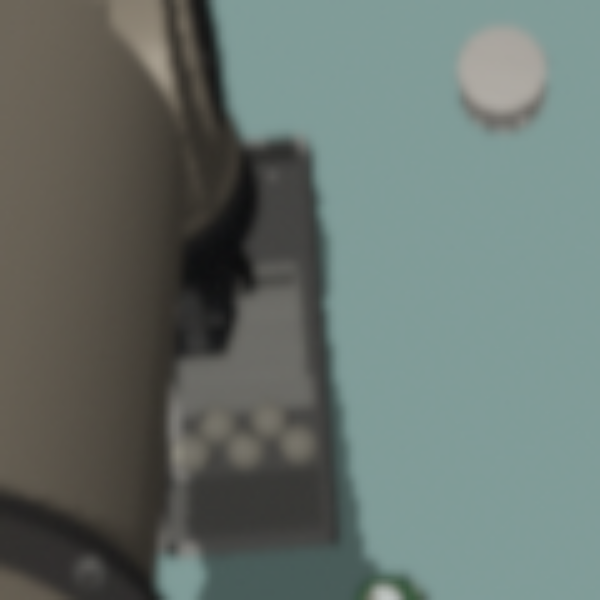

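Emit:
play_rows(series=[[-0.3, -5, 0.8, 0, 0, 0], [-0.3, -12, 0.8, 0, 0, 0], [-0.3, -19, 0.8, 0, 0, 0], [-0.3, -26, 0.8, 0, 0, 0], [-0.3, -31, 0.8, 0, 0, 0]])

```text
t: 6.8
eef_pos: [546.1, 207.3, 66.9]
tcp_rot: [-2.092, -2.343, 0.0]
wrist_force: [-0.2, -0.7, -1.4]
opening: 17.4
```

```bash
python3 - <<'E'
from h import *
x=np.array([.9938,.1108,0])
p,Rm=st(); print((p-[548,209,0])@[-.1108,.9938,0],(p-[548,209,0])@x)
a=snap('top','t6.png');b=snap('side','s6.png')
c=lambda im,x,y,w,h,f:cv2.resize(im[y:y+h,x:x+w],None,fx=f,fy=f)[:,:,::-1]
cv2.imwrite('pics/t6a.png',c(a,200,110,120,120,5));cv2.imwrite('pics/s6a.png',c(b,240,110,140,115,5))
E
```

```text
t 6.80 tcp [546.1  207.29  66.94] yaw 0.113 tilt 0.0 q [-0.75  0.56  0.37  1.92 -0.3   0.71 -0.09] F [-0.24 -0.73 -1.44] op 17.4
-1.4935109395460602 -2.0750528009148574
```

View pics/s6a.png

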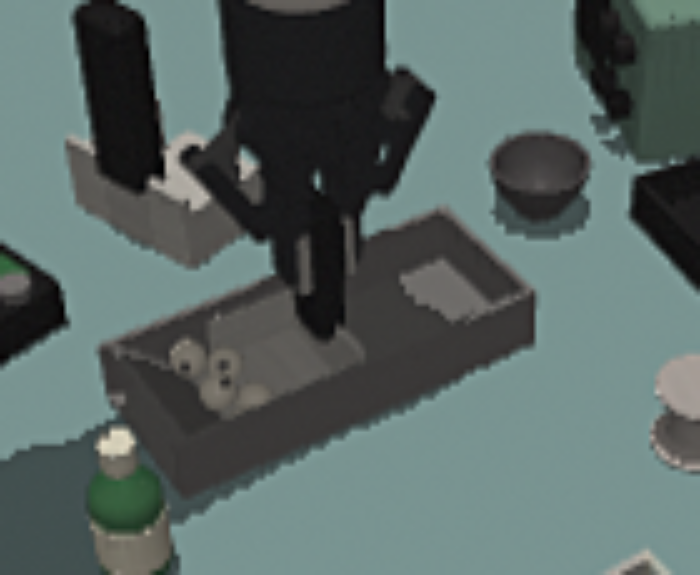

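View pics/t6a.png

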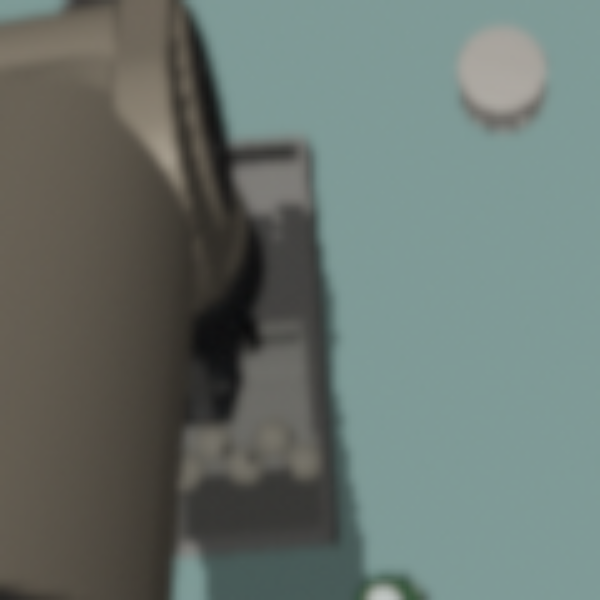

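Emit:
play_rows(series=[[0, 3.5, -0.5, 4, 0, 0], [0, 6.5, -0.5, 8, 0, 0], [0, 10, -0.3, 12, 0, 0], [0, 14, 0.4, 16, 0, 0], [0, 18, 1.3, 20, 0, 0]])

```text
t: 7.52
eef_pos: [565.1, 209.5, 65.7]
tcp_rot: [-1.921, -2.151, 0.381]
wrist_force: [1.5, 1.5, -1.2]
opening: 17.5
```

```bash
python3 - <<'E'
from h import *
x=np.array([.9938,.1108,0])
p,Rm=st(); print((p-[548,209,0])@[-.1108,.9938,0],(p-[548,209,0])@x)
a=snap('top','t7.png');b=snap('side','s7.png')
c=lambda im,x,y,w,h,f:cv2.resize(im[y:y+h,x:x+w],None,fx=f,fy=f)[:,:,::-1]
cv2.imwrite('pics/t7a.png',c(a,200,110,120,120,5));cv2.imwrite('pics/s7a.png',c(b,240,110,140,115,5))
E
```

```text
t 7.53 tcp [565.15 209.47  65.7 ] yaw 0.113 tilt 20.1 q [-0.63  0.76  0.34  1.6  -0.33  1.19 -0.04] F [ 1.47  1.47 -1.18] op 17.5
-1.4369687241591016 17.09454651389484
```

View pics/s7a.png

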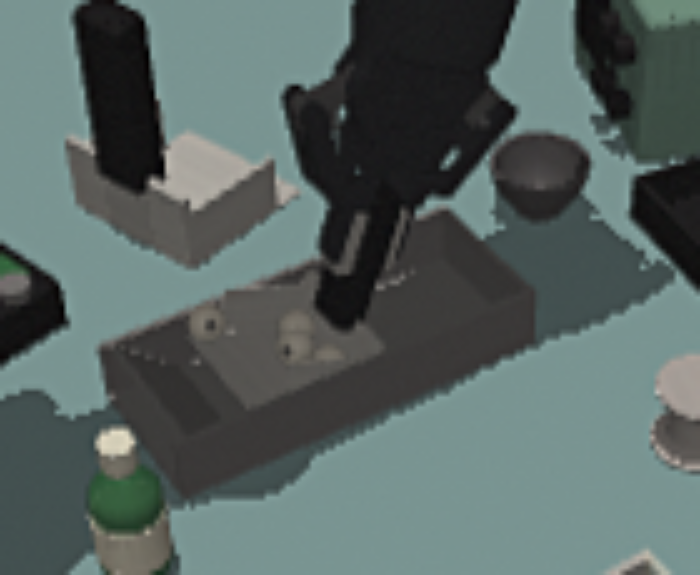

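View pics/t7a.png

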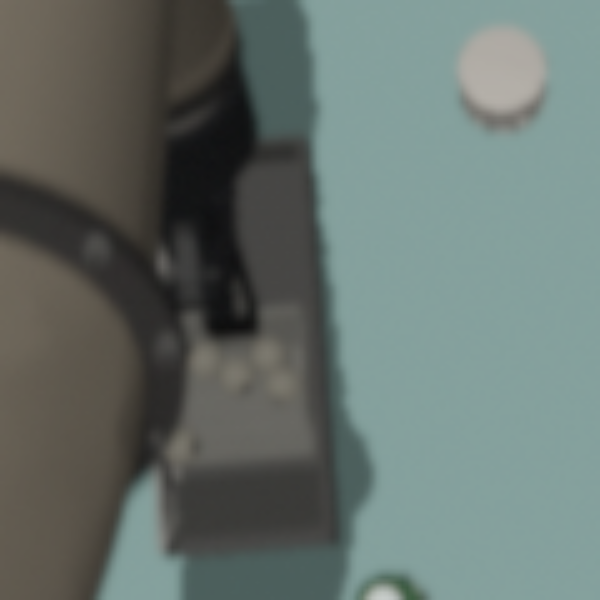

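Emit:
play_rows(series=[[0, -4, -11, 0, 0, 0], [0, -11, -30, 0, 0, 0], [0, -20.5, -56, 0, 0, 0], [0, -31, -85, 0, 0, 0], [0, -42, -115, 0, 0, 0]])

```text
t: 8.25
eef_pos: [564.3, 209.4, 191.1]
tcp_rot: [-1.922, -2.153, 0.376]
wrist_force: [0.3, 0.3, -1.3]
opening: 17.3
```

```bash
python3 - <<'E'
from h import *
p,Rm=st()
a=snap('top','t8.png');b=snap('side','s8.png')
c=lambda im,x,y,w,h,f:cv2.resize(im[y:y+h,x:x+w],None,fx=f,fy=f)[:,:,::-1]
cv2.imwrite('pics/t8a.png',c(a,200,110,120,120,5));cv2.imwrite('pics/s8a.png',c(b,240,90,140,115,5))
E
```

```text
t 8.25 tcp [564.25 209.44 191.14] yaw 0.113 tilt 19.9 q [-0.65  0.61  0.38  1.54 -0.28  1.39 -0.09] F [ 0.3   0.3  -1.35] op 17.3
```

View pics/s8a.png

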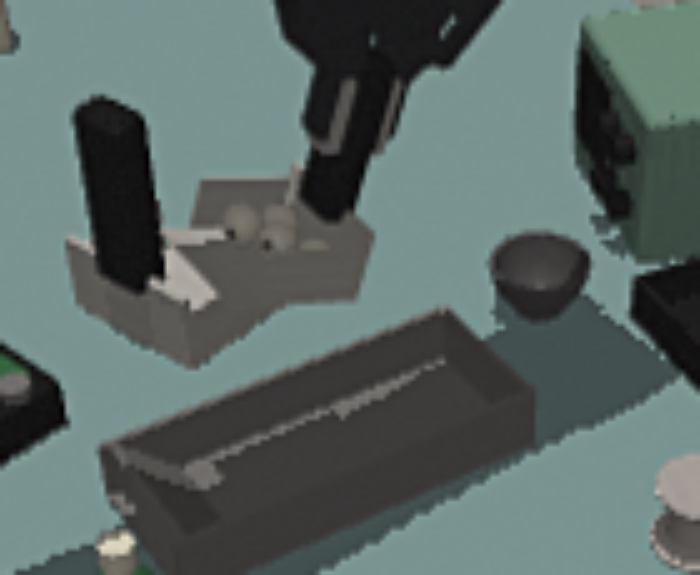

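View pics/t8a.png

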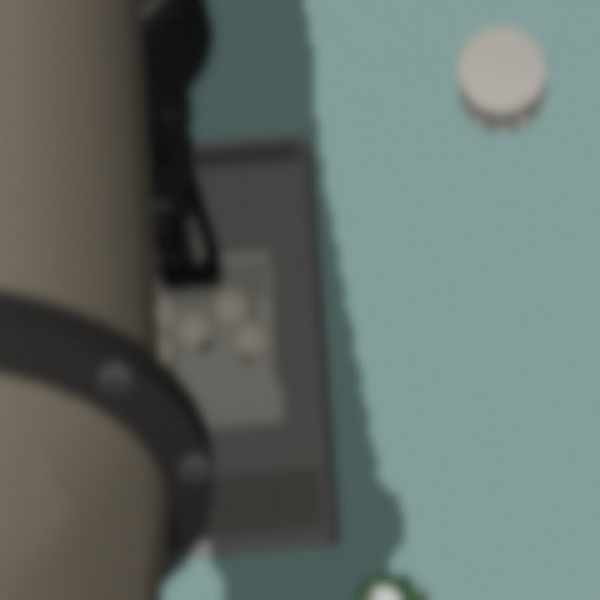

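```bash
python3 - <<'E'
from h import *
print('box front bottom', pl('side',495,260,0),pl('side',440,200,0))
for z in(80,100,120,140):print(z,pl('side',495,232,z),pl('side',448,149,z), 'top front edge', pl('top',322,73,z),pl('top',415,75,z))
x=np.array([.991,.1346,0]);y=np.array([-.1346,.991,0]);O=np.array([538.3,-211.5,0])
for th,lz,xf in((-20,150,5),(0,136,5),(20,124,6),(38,114,8)):
    t=np.radians(th);c,s=np.cos(t),np.sin(t)
    p=O+60*y+xf*x+x*(65*c-63*s)+[0,0,lz+63*c+65*s]; print(th); to(p,.135,th)
E
```

```text
box front bottom [ 819.64 -204.89    0.  ] [831.13  -2.08   0.  ]
80 [ 806.39 -183.59   80.  ] [902.85  82.42  80.  ] top front edge [816.65  19.54  80.  ] [ 819.38 -223.11   80.  ]
100 [ 788.51 -193.36  100.  ] [881.72  63.69 100.  ] top front edge [807.09  20.12 100.  ] [ 809.77 -217.46  100.  ]
120 [ 770.64 -203.12  120.  ] [860.59  44.96 120.  ] top front edge [797.53  20.7  120.  ] [ 800.15 -211.82  120.  ]
140 [ 752.76 -212.88  140.  ] [839.47  26.23 140.  ] top front edge [787.97  21.28 140.  ] [ 790.54 -206.17  140.  ]
-20
t 8.35 tcp [566.55 209.85 193.66] yaw 0.114 tilt 19.5 q [-0.65  0.61  0.38  1.53 -0.28  1.39 -0.09] F [-0.01 -0.61 -1.69] op 17.2
to [ 617.06 -140.25  186.97] shift [-353.57   12.04    1.79] turn [ 0.49 -0.58 -1.14]
0
t 8.35 tcp [566.55 209.85 193.66] yaw 0.114 tilt 19.5 q [-0.65  0.61  0.38  1.53 -0.28  1.39 -0.09] F [-0.01 -0.61 -1.69] op 17.2
to [ 599.59 -142.62  199.  ] shift [-353.93   -8.59   -3.66] turn [-19.5   -0.37  -1.23]
20
t 8.35 tcp [566.55 209.85 193.66] yaw 0.114 tilt 19.5 q [-0.65  0.61  0.38  1.53 -0.28  1.39 -0.09] F [-0.01 -0.61 -1.69] op 17.2
to [ 575.35 -145.91  205.43] shift [-354.45  -33.79   -1.56] turn [-39.5   -0.16  -1.29]
38
t 8.35 tcp [566.55 209.85 193.66] yaw 0.114 tilt 19.5 q [-0.65  0.61  0.38  1.53 -0.28  1.39 -0.09] F [-0.01 -0.61 -1.69] op 17.2
to [ 550.47 -149.29  203.66] shift [-355.01  -56.86    8.49] turn [-57.5    0.05  -1.33]
```

```bash
python3 -c "
import cv2
a=cv2.imread('pics/s0.png');cv2.imwrite('pics/z.png',cv2.resize(a[100:320,340:560],None,fx=2.7,fy=2.7))"
```

```text
(no output)
```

View pics/z.png

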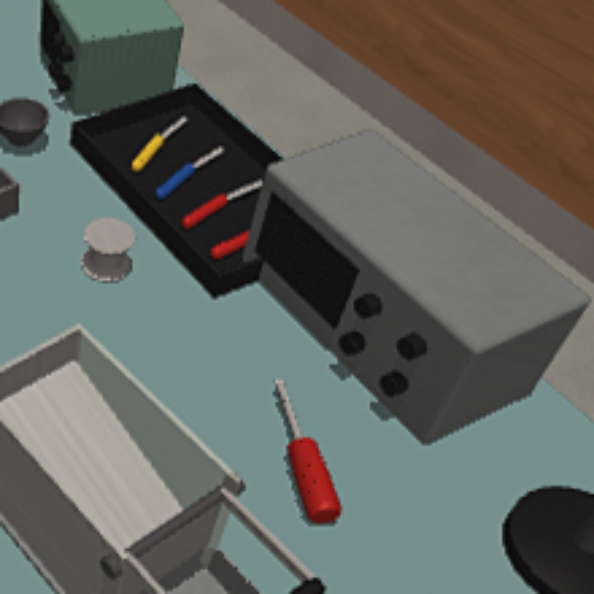

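Emit:
play_rows(series=[[-20, -4, -10, 0, 0, 0], [-60, -6, -19, 0, 0, 0], [-105, -5, -19, 0.2, -0.2, -0.4], [-150, -3, -19, 0.4, -0.3, -0.8], [-195, -2, -19, 0.5, -0.6, -1.1]])

```text
t: 8.98
eef_pos: [590.2, 12.8, 206.5]
tcp_rot: [-1.898, -2.168, 0.398]
wrist_force: [0.6, -0.9, -1.4]
opening: 17.3
```

Emit:
play_rows(series=[[-45, 2, 0, 0, 0, 0], [-90, 4, 0, 0, 0, 0], [-130, 8, 5, 0, 0, 0], [-150, 12, 12, 0, 0, 0], [-159, 14, 20, 0, 0, 0]])

```text
t: 9.6
eef_pos: [617.8, -141.8, 182.7]
tcp_rot: [-1.898, -2.168, 0.396]
wrist_force: [1.0, 0.9, -2.0]
opening: 17.2
```

```bash
python3 - <<'E'
from h import *
a=snap('top','t9.png');b=snap('side','s9.png')
c=lambda im,x,y,w,h,f:cv2.resize(im[y:y+h,x:x+w],None,fx=f,fy=f)[:,:,::-1]
cv2.imwrite('pics/t9a.png',c(a,340,110,140,115,5));cv2.imwrite('pics/s9a.png',c(b,310,130,160,130,4))
x=np.array([.991,.1346,0]);y=np.array([-.1346,.991,0]);O=np.array([538.3,-211.5,0])
for th,lz,xf in((-20,150,5),(0,136,5),(20,124,6),(38,114,8)):
    t=np.radians(th);c,s=np.cos(t),np.sin(t)
    p=O+60*y+xf*x+x*(65*c-63*s)+[0,0,lz+63*c+65*s]; print(th); to(p,.135,th)
E
```

```text
-20
t 9.70 tcp [ 617.43 -140.5   182.08] yaw 0.133 tilt 20.7 q [-0.2   0.69  0.47  1.46 -0.17  1.4   0.41] F [-0.93  0.11 -1.28] op 17.7
to [ 617.06 -140.25  186.97] shift [ 0.29 -2.03 -4.46] turn [-0.65  0.1  -0.08]
0
t 9.70 tcp [ 617.43 -140.5   182.08] yaw 0.133 tilt 20.7 q [-0.2   0.69  0.47  1.46 -0.17  1.4   0.41] F [-0.93  0.11 -1.28] op 17.7
to [ 599.59 -142.62  199.  ] shift [  0.25 -22.77  -9.5 ] turn [-20.65   0.12  -0.06]
20
t 9.70 tcp [ 617.43 -140.5   182.08] yaw 0.133 tilt 20.7 q [-0.2   0.69  0.47  1.46 -0.17  1.4   0.41] F [-0.93  0.11 -1.28] op 17.7
to [ 575.35 -145.91  205.43] shift [  0.22 -47.94  -6.89] turn [-40.65   0.13  -0.04]
38
t 9.70 tcp [ 617.43 -140.5   182.08] yaw 0.133 tilt 20.7 q [-0.2   0.69  0.47  1.46 -0.17  1.4   0.41] F [-0.93  0.11 -1.28] op 17.7
to [ 550.47 -149.29  203.66] shift [  0.2  -70.8    3.61] turn [-58.65   0.13  -0.02]
```

View pics/s9a.png

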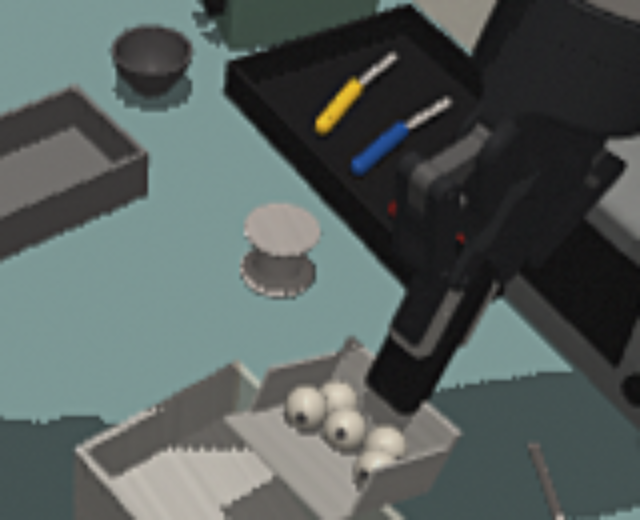

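View pics/t9a.png

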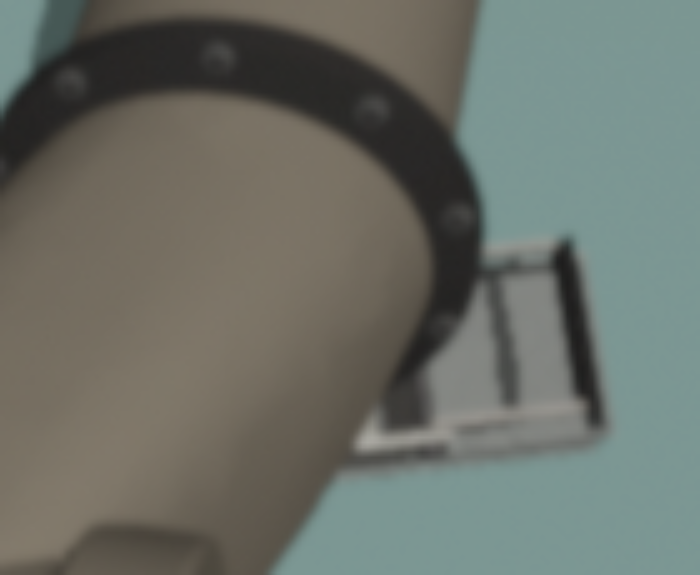

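Emit:
play_rows(series=[[0.2, -12, -8, -10, 0, 0], [0.2, -22, -9.5, -20, 0, 0], [0.2, -29, -9.5, -26, 0, 0], [0.2, -34, -9.2, -30, 0, 0], [0.2, -40, -8.4, -35, 0, 0]])

```text
t: 10.32
eef_pos: [584.3, -142.5, 206.1]
tcp_rot: [1.942, 2.231, 0.285]
wrist_force: [0.5, 0.8, -1.4]
opening: 17.1
```

Emit:
play_rows(series=[[0, -3, -2.5, -3, 0, 0], [0, -6, -4.5, -6, 0, 0], [0, -11, -7.5, -11, 0, 0], [0, -16, -10, -17, 0, 0], [0, -22, -11, -23, 0, 0]])

```text
t: 10.95
eef_pos: [563.1, -143.0, 211.2]
tcp_rot: [1.744, 2.013, 0.651]
wrist_force: [1.3, 0.3, -0.5]
opening: 17.6
```

```bash
python3 - <<'E'
from h import *
st()
a=snap('top','t10.png');b=snap('side','s10.png')
c=lambda im,x,y,w,h,f:cv2.resize(im[y:y+h,x:x+w],None,fx=f,fy=f)[:,:,::-1]
cv2.imwrite('pics/s10a.png',c(b,310,150,160,130,4))
x=np.array([.991,.1346,0]);y=np.array([-.1346,.991,0]);O=np.array([538.3,-211.5,0])
for th,lz,xf in((38,114,8),):
    t=np.radians(th);c,s=np.cos(t),np.sin(t)
    p=O+60*y+xf*x+x*(65*c-63*s)+[0,0,lz+63*c+65*s]; print(th); to(p,.135,th)
E
```

```text
t 10.95 tcp [ 563.09 -143.04  211.17] yaw 0.141 tilt -35.6 q [ 0.18  0.15  0.11  2.24 -1.    0.31  1.33] F [ 1.31  0.25 -0.45] op 17.6
38
t 11.05 tcp [ 561.84 -144.14  210.14] yaw 0.136 tilt -35.5 q [ 0.18  0.16  0.11  2.24 -1.    0.31  1.32] F [-0.19 -0.39 -0.73] op 17.2
to [ 550.47 -149.29  203.66] shift [ -3.55 -13.5   -1.69] turn [-2.55 -0.5   0.05]
```

View pics/s10a.png

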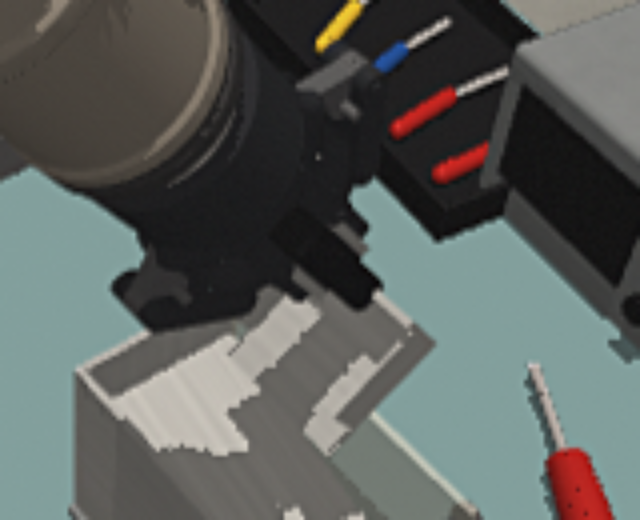

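```bash
python3 - <<'E'
import cv2
b=cv2.imread('pics/s10.png');cv2.imwrite('pics/s10b.png',cv2.resize(b[220:400,320:500],None,fx=3.3,fy=3.3))
E
```

```text
(no output)
```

View pics/s10b.png

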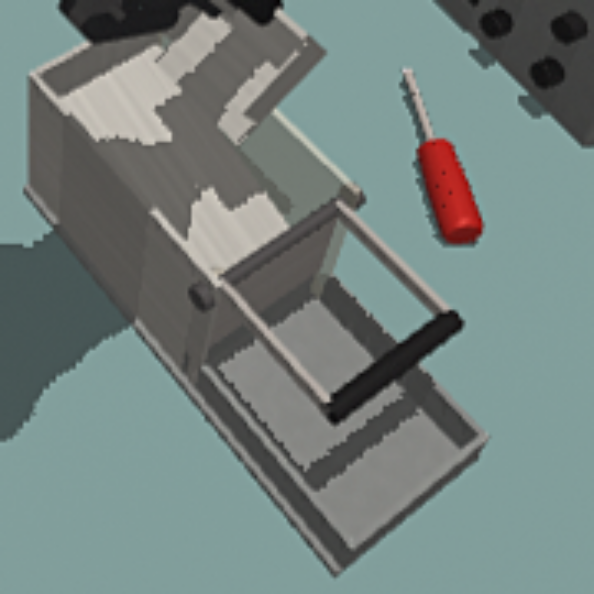

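```bash
python3 - <<'E'
from h import *
to((575,-144,260),.1,10);to((585,-30,240),-.1,0)
E
```

```text
t 11.05 tcp [ 561.84 -144.14  210.14] yaw 0.136 tilt -35.5 q [ 0.18  0.16  0.11  2.24 -1.    0.31  1.32] F [-0.19 -0.39 -0.73] op 17.2
to [ 575 -144  260] shift [ -1.39  39.55 -33.06] turn [25.44 -1.26  2.03]
t 11.05 tcp [ 561.84 -144.14  210.14] yaw 0.136 tilt -35.5 q [ 0.18  0.16  0.11  2.24 -1.    0.31  1.32] F [-0.19 -0.39 -0.73] op 17.2
to [585 -30 240] shift [109.95  48.64  -1.14] turn [35.23 -4.63 13.24]
```

Emit:
play_rows(series=[[0, 14, -18, 0, 0, 0], [0, 32, -30, 10, 0, 0], [15, 45, -33, 20, -1, 4], [50, 49, -25, 29, -3, 9], [95, 49, -12, 35.2, -4.6, 13.2]])

```text
t: 11.68
eef_pos: [584.6, -50.6, 252.6]
tcp_rot: [2.195, 2.125, 0.16]
wrist_force: [0.7, 0.5, -0.0]
opening: 17.3
```

```bash
python3 - <<'E'
from h import *
to((531,59,180),-.36,0)
a=snap('top','t11.png');b=snap('side','s11.png')
c=lambda im,x,y,w,h,f:cv2.resize(im[y:y+h,x:x+w],None,fx=f,fy=f)[:,:,::-1]
cv2.imwrite('pics/t11a.png',c(a,320,100,150,120,5));cv2.imwrite('pics/s11a.png',c(b,240,150,240,200,3))
E
```

```text
t 11.68 tcp [584.57 -50.55 252.6 ] yaw -0.034 tilt -7.6 q [-0.28  0.25  0.32  1.87 -0.12  0.91  0.06] F [ 0.67  0.49 -0.04] op 17.3
to [531  59 180] shift [106.53 -66.3   66.31] turn [ 7.35 -2.24 18.74]
```

View pics/t11a.png

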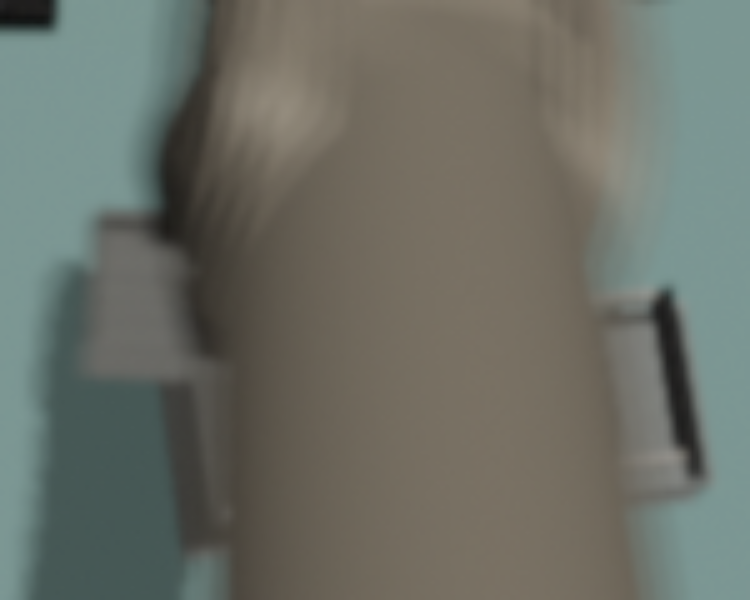

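View pics/s11a.png

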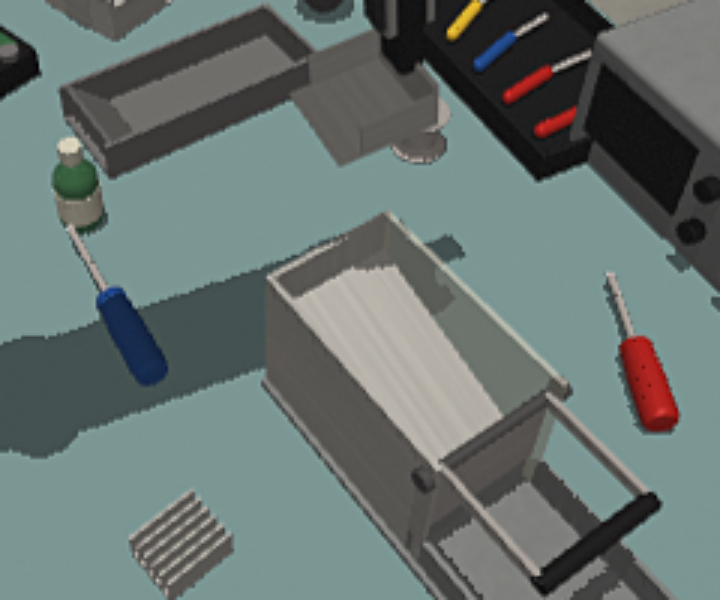

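Emit:
play_rows(series=[[25, -14, 15, 4, -1, 5], [60, -35, 35, 7.4, -2.2, 12], [95, -58, 60, 7.4, -2.2, 18.7], [107, -66, 66, 7.4, -2.2, 18.7], [107, -66, 66, 7.4, -2.2, 18.7]])

```text
t: 12.4
eef_pos: [529.0, 62.3, 178.7]
tcp_rot: [-2.566, -1.803, -0.006]
wrist_force: [0.4, -0.1, -1.0]
opening: 17.1
```

```bash
python3 - <<'E'
from h import *
to((531,59,70),-.36,0)
a=snap('top','t12.png')
c=lambda im,x,y,w,h,f:cv2.resize(im[y:y+h,x:x+w],None,fx=f,fy=f)[:,:,::-1]
cv2.imwrite('pics/t12a.png',c(a,320,130,150,100,5))
E
```

```text
t 12.40 tcp [528.98  62.3  178.72] yaw -0.346 tilt 0.1 q [-0.49  0.31  0.32  1.97 -0.13  0.88 -0.45] F [ 0.38 -0.08 -1.01] op 17.1
to [531  59  70] shift [ -3.12   3.27 108.69] turn [-0.13 -0.37  0.8 ]
```

View pics/t12a.png

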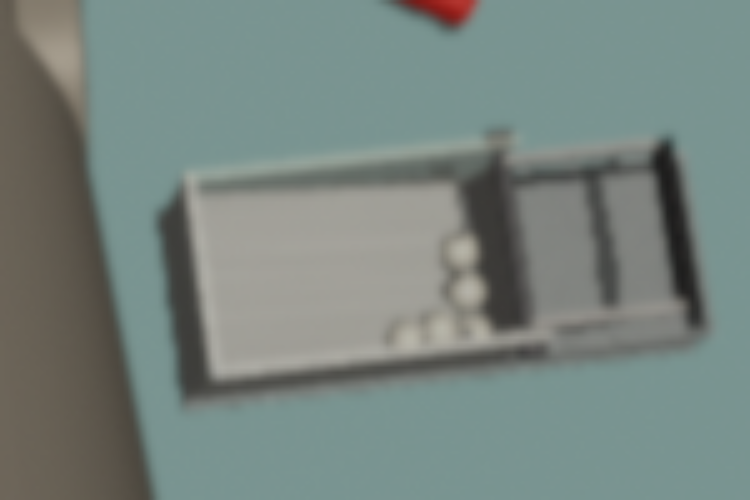

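Emit:
play_rows(series=[[-3, 3, 30, 0, -0.3, 0.8], [-3, 3, 60, 0, -0.3, 0.8], [-3, 3, 88, 0, -0.3, 0.8], [-3, 3, 106, 0, -0.3, 0.8], [-3, 3, 113, 0, -0.3, 0.8]])

```text
t: 13.08
eef_pos: [531.2, 57.7, 65.2]
tcp_rot: [-2.584, -1.779, -0.001]
wrist_force: [0.7, 0.4, -0.7]
opening: 17.4
```

```bash
python3 - <<'E'
from h import *
st()
print(pl('top',320+683/5,130+235/5,105), 'shad')
a=snap('side','s13.png')
c=lambda im,x,y,w,h,f:cv2.resize(im[y:y+h,x:x+w],None,fx=f,fy=f)[:,:,::-1]
cv2.imwrite('pics/s13a.png',c(a,270,150,110,100,6))
E
```

```text
t 13.07 tcp [531.22  57.72  65.19] yaw -0.365 tilt 0.2 q [-0.44  0.49  0.27  2.04 -0.21  0.65 -0.39] F [ 0.71  0.39 -0.67] op 17.4
[ 546.78 -316.25  105.  ] shad
```

View pics/s13a.png

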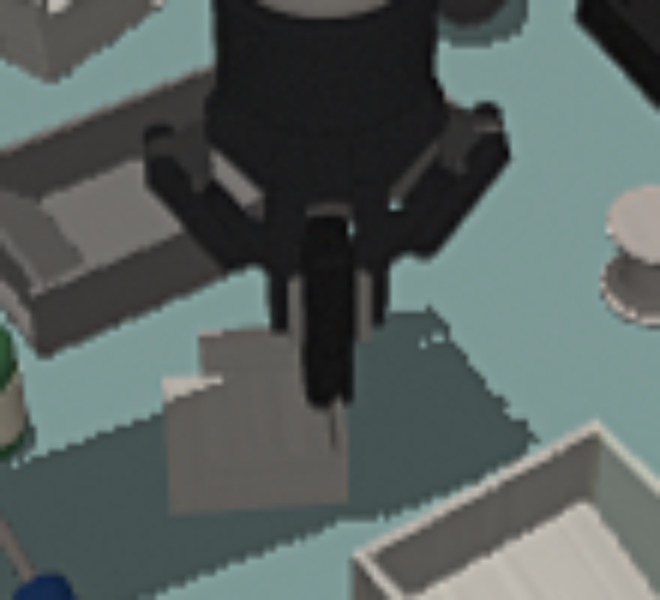

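Emit:
play_rows(series=[[0, 0, 1, 0, 0, 0], [0, 0, 2, 0, 0, 0], [0, 0, 2.6, 0, 0, 0], [0, 0, 2.6, 0, 0, 0], [0, 0, 2.6, 0, 0, 0]])

```text
t: 13.75
eef_pos: [530.6, 58.7, 62.9]
tcp_rot: [-2.583, -1.78, -0.001]
wrist_force: [-0.4, 0.5, -0.8]
opening: 16.9
```

Emit:
play_rows(series=[[0, 0, 0, 0, 0, 0], [0, 0, 0, 0, 0, 0], [0, 0, 0, 0, 0, 0], [0, 0, 0, 0, 0, 0], [0, 0, -5, 0, 0, 0]], claw=85)

```text
t: 14.38
eef_pos: [530.4, 58.6, 67.7]
tcp_rot: [-2.582, -1.78, -0.0]
wrist_force: [0.2, -0.5, -0.2]
opening: 84.9
```

```bash
python3 - <<'E'
from h import *
st()
a=snap('side','s14.png')
c=lambda im,x,y,w,h,f:cv2.resize(im[y:y+h,x:x+w],None,fx=f,fy=f)[:,:,::-1]
cv2.imwrite('pics/s14a.png',c(a,270,150,110,100,6))
E
```

```text
t 14.38 tcp [530.36  58.59  67.68] yaw -0.364 tilt 0.2 q [-0.44  0.48  0.27  2.04 -0.21  0.65 -0.39] F [ 0.21 -0.46 -0.16] op 84.9
```

View pics/s14a.png

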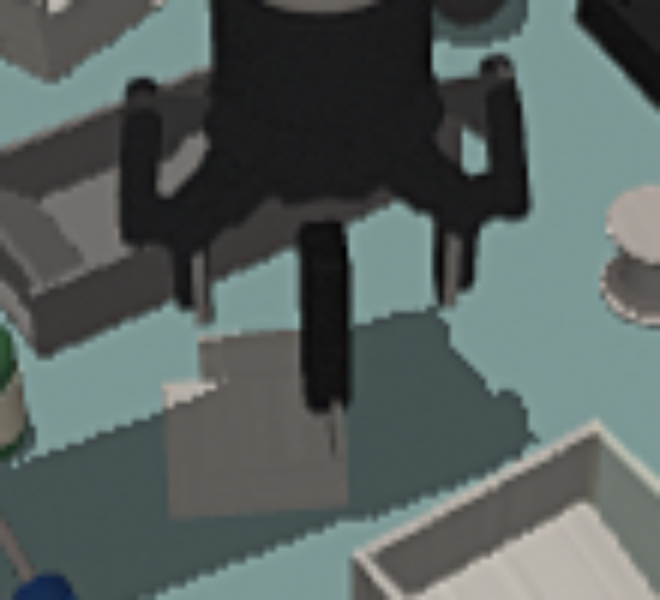

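```bash
python3 - <<'E'
from h import *
to((552,-313,190),-1.436,0)
E
```

```text
t 14.43 tcp [530.93  58.67  68.46] yaw -0.364 tilt 0.2 q [-0.44  0.48  0.27  2.04 -0.21  0.65 -0.39] F [0.74 0.2  0.86] op 85.0
to [ 552 -313  190] shift [-339.41  151.56 -123.24] turn [-0.27 -0.09 61.43]
```

Emit:
play_rows(series=[[0, 0, -40, 0, 0, 0], [0, 0, -85, 0, 0, 5], [-35, 15, -123, 0, 0, 13], [-80, 35, -125, 0, 0, 22], [-130, 58, -125, 0, 0, 31]])

```text
t: 15.05
eef_pos: [539.4, -84.7, 193.4]
tcp_rot: [-2.966, -1.021, -0.003]
wrist_force: [0.1, -0.1, 0.8]
opening: 85.0
```

```bash
python3 - <<'E'
from h import *
to((552,-313,190),-1.436,0)
E
```

```text
t 15.05 tcp [539.44 -84.69 193.35] yaw -0.908 tilt 0.2 q [-0.36  0.33  0.51  1.93 -0.21  0.93 -0.66] F [ 0.06 -0.07  0.82] op 85.0
to [ 552 -313  190] shift [-130.58  187.72    2.17] turn [-0.27 -0.13 30.25]
```

Emit:
play_rows(series=[[-28, 40, 0, 0, 0, 7], [-56, 80, 0, 0, 0, 14], [-84, 120, 0, 0, 0, 21], [-110, 158, 0, 0, 0, 27], [-130, 187, 0, 0, 0, 30.2]])

```text
t: 15.68
eef_pos: [551.9, -313.5, 191.4]
tcp_rot: [-3.131, -0.212, 0.003]
wrist_force: [0.5, 1.0, 0.9]
opening: 85.2
```

```bash
python3 - <<'E'
from h import *
to((552,-313,110),-1.436,0)
to((552,-313,86),-1.436,0)
a=snap('top','t15.png');b=snap('side','s15.png')
c=lambda im,x,y,w,h,f:cv2.resize(im[y:y+h,x:x+w],None,fx=f,fy=f)[:,:,::-1]
cv2.imwrite('pics/t15a.png',c(a,340,100,150,120,5));cv2.imwrite('pics/s15a.png',c(b,240,160,240,200,3))
E
```

```text
t 15.68 tcp [ 551.88 -313.53  191.36] yaw -1.435 tilt 0.2 q [-0.04  0.52  0.65  1.73 -0.36  1.02 -0.7 ] F [0.45 1.   0.86] op 85.2
to [ 552 -313  110] shift [ 0.31 -0.19 81.36] turn [-0.22  0.08  0.03]
t 15.68 tcp [ 551.88 -313.53  191.36] yaw -1.435 tilt 0.2 q [-0.04  0.52  0.65  1.73 -0.36  1.02 -0.7 ] F [0.45 1.   0.86] op 85.2
to [ 552 -313   86] shift [  0.34  -0.1  105.36] turn [-0.22  0.08  0.03]
```

View pics/t15a.png

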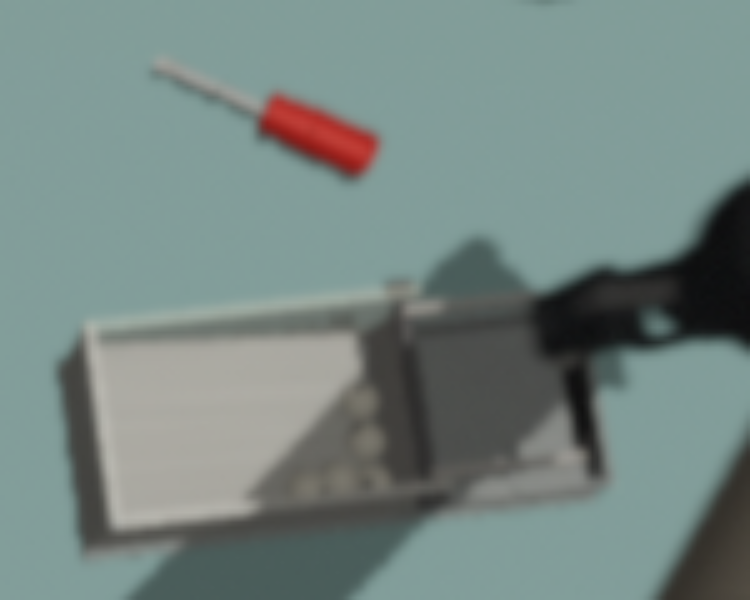

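View pics/s15a.png

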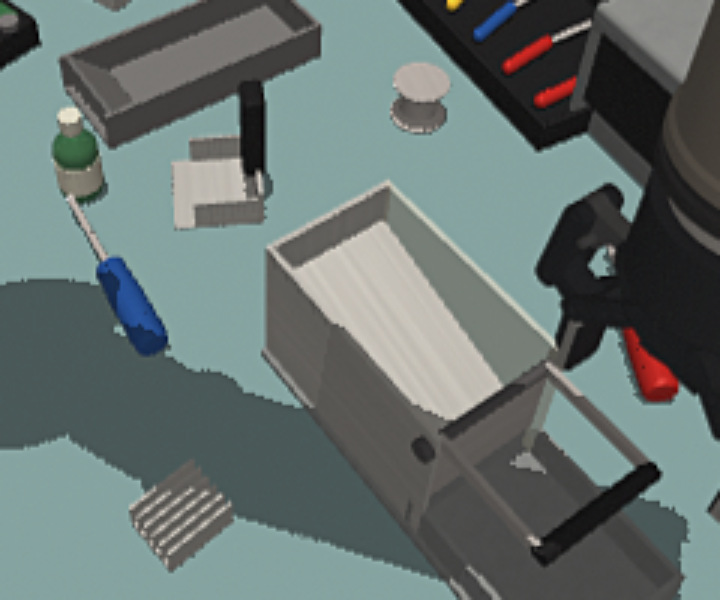

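Emit:
play_rows(series=[[0, 0, 25, 0, 0, 0], [0, 0, 50, 0, 0, 0], [0, 0, 72, 0, 0, 0], [0, 0, 92, 0, 0, 0], [0, 0, 105, 0, 0, 0]])

```text
t: 16.4
eef_pos: [551.9, -310.1, 85.0]
tcp_rot: [-3.129, -0.219, 0.004]
wrist_force: [-0.0, 0.2, 0.9]
opening: 85.0
```

```bash
python3 - <<'E'
from h import *
st()
b=snap('side','s16.png')
c=lambda im,x,y,w,h,f:cv2.resize(im[y:y+h,x:x+w],None,fx=f,fy=f)[:,:,::-1]
cv2.imwrite('pics/s16a.png',c(b,370,240,120,120,5))
E
```

```text
t 16.40 tcp [ 551.88 -310.13   85.04] yaw -1.431 tilt 0.3 q [ 0.01  0.64  0.57  1.8  -0.45  0.84 -0.63] F [-0.02  0.18  0.86] op 85.0
```

View pics/s16a.png

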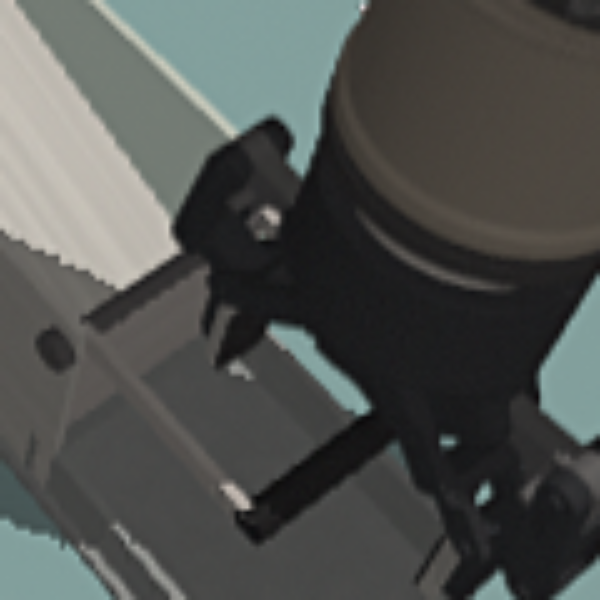

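Emit:
play_rows(series=[[0, 0.5, 0, 0, 0, 0], [0, 0.5, 0, 0, 0, 0], [0, 0.5, 0, 0, 0, 0], [0, 0.5, 0, 0, 0, 0], [0, 0.5, 0, 0, 0, 0]], claw=5)

```text
t: 17.08
eef_pos: [552.4, -312.5, 86.7]
tcp_rot: [-3.131, -0.217, 0.001]
wrist_force: [-0.0, -2.6, 1.9]
opening: 9.8
```

```bash
python3 - <<'E'
from h import *
st()
b=snap('side','s17.png')
c=lambda im,x,y,w,h,f:cv2.resize(im[y:y+h,x:x+w],None,fx=f,fy=f)[:,:,::-1]
cv2.imwrite('pics/s17a.png',c(b,370,240,120,120,5))
E
```

```text
t 17.07 tcp [ 552.39 -312.47   86.72] yaw -1.432 tilt 0.2 q [ 0.02  0.64  0.57  1.8  -0.45  0.84 -0.63] F [-0.04 -2.6   1.89] op 9.8
```

View pics/s17a.png

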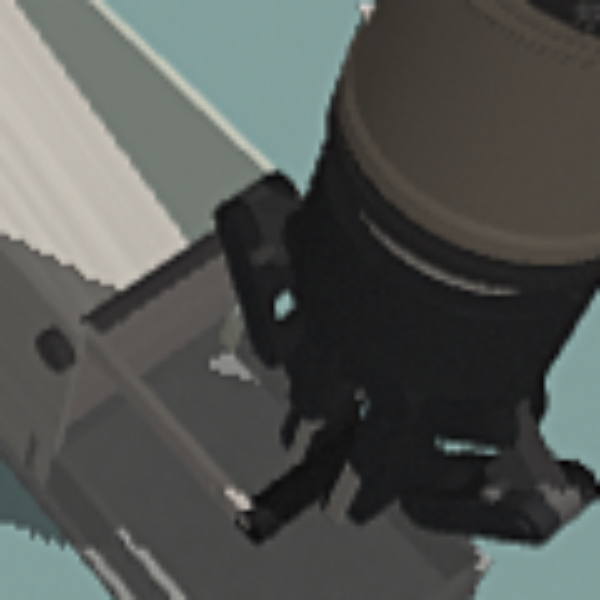

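Emit:
play_rows(series=[[0, -0.2, -5.6, 0, 0, 0], [0, -0.8, -11.1, 0, 0, 0], [0, -1.7, -16.6, 0, 0, 0], [0, -3.1, -22.1, 0, 0, 0], [0, -4.8, -27.4, 0, 0, 0]])

```text
t: 17.75
eef_pos: [551.8, -308.4, 113.8]
tcp_rot: [-3.133, -0.217, 0.001]
wrist_force: [2.7, -5.8, -4.8]
opening: 9.8
```

```bash
python3 - <<'E'
from h import *
st()
E
```

```text
t 17.75 tcp [ 551.78 -308.39  113.81] yaw -1.432 tilt 0.1 q [-0.01  0.6   0.59  1.79 -0.42  0.88 -0.65] F [ 2.71 -5.8  -4.8 ] op 9.8
```

Emit:
play_rows(series=[[0, -2.1, -5.1, 0, 0, 0], [0, -4.6, -10.2, 0, 0, 0], [0, -7.4, -15, 0, 0, 0], [0, -10.5, -19.6, 0, 0, 0], [0, -13.9, -24, 0, 0, 0]])

```text
t: 18.38
eef_pos: [550.1, -296.3, 138.7]
tcp_rot: [3.133, 0.216, 0.001]
wrist_force: [1.7, -9.0, -2.3]
opening: 10.2
```

Emit:
play_rows(series=[[0, 0, 0, 0, 0, 0], [0, 0, 0, 0, 0, 0], [0, 0, 0, 0, 0, 0], [0, 0, 0, 0, 0, 0], [0, 0, 0, 0, 0, 0]])

```text
t: 19.0
eef_pos: [550.1, -296.3, 138.6]
tcp_rot: [3.133, 0.216, 0.001]
wrist_force: [2.1, -9.0, -0.4]
opening: 9.6
```

```bash
python3 - <<'E'
from h import *
st()
a=snap('top','t18.png');b=snap('side','s18.png')
c=lambda im,x,y,w,h,f:cv2.resize(im[y:y+h,x:x+w],None,fx=f,fy=f)[:,:,::-1]
cv2.imwrite('pics/s18a.png',c(b,340,200,150,150,4));cv2.imwrite('pics/t18a.png',c(a,340,130,140,100,5))
E
```

```text
t 19.00 tcp [ 550.1  -296.33  138.62] yaw -1.433 tilt -0.0 q [-0.05  0.56  0.61  1.8  -0.4   0.91 -0.69] F [ 2.08 -9.   -0.44] op 9.6
```

View pics/s18a.png

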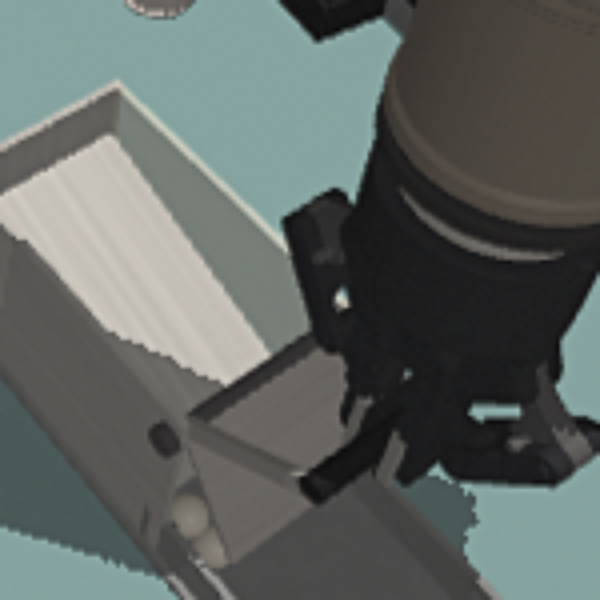

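View pics/t18a.png

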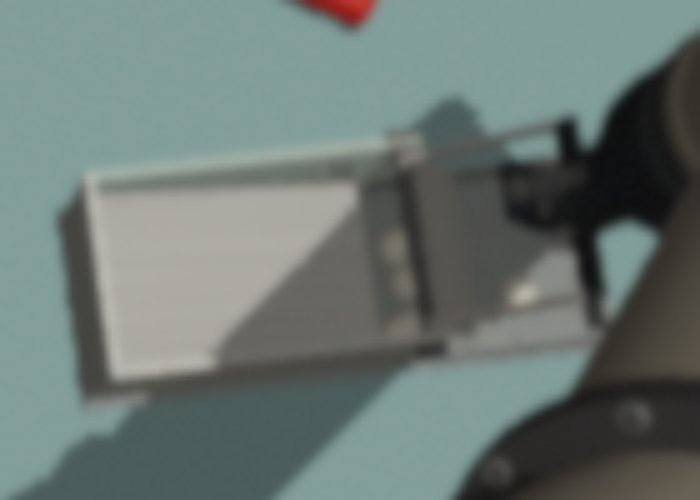

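```bash
python3 - <<'E'
from h import *
x=np.array([.991,.1346,0]);y=np.array([-.1346,.991,0]);O=np.array([538.3,-211.5,0])
for u in((392,243),(403,287),(400,325),(523,290)):
  for z in(16,47):
    w=pl('top',340+u[0]/5-.4,130+u[1]/5-.4,z)-O; print(u,z,w@x,w@y)
for u in((190,515),(208,548)):
  for z in(16,47):
    w=pl('side',340+u[0]/4-.4,200+u[1]/4-.4,z)-O; print('s',u,z,w@x,w@y)
a=snap('top','t19.png');b=snap('side','s19.png')
c=lambda im,x,y,w,h,f:cv2.resize(im[y:y+h,x:x+w],None,fx=f,fy=f)[:,:,::-1]
def g(im): return cv2.convertScaleAbs(im,alpha=1.8,beta=0)
cv2.imwrite('pics/s19a.png',g(c(b,360,290,110,100,6)));cv2.imwrite('pics/t19a.png',g(c(a,400,145,70,70,8)))
E
```

```text
(392, 243) 16 15.405498776959707 -37.26975791994314
(392, 243) 47 10.594680080519602 -27.626020746858995
(403, 287) 16 -8.929347335456 -39.67845036868144
(403, 287) 47 -13.00244953605351 -29.961693126161126
(400, 325) 16 -29.106527890150016 -35.06719905643383
(400, 325) 47 -32.56795418920187 -25.490232965409003
(523, 290) 16 -17.530671290398622 -103.81507004451669
(523, 290) 47 -21.34302236323746 -92.15399632249755
s (190, 515) 16 -26.75564852860698 -24.773755695526333
s (190, 515) 47 -39.406049541483206 -34.17035578596477
s (208, 548) 16 -30.391524683289106 -41.53727751591412
s (208, 548) 47 -42.8704124234285 -50.143100812069896
```

View pics/s19a.png

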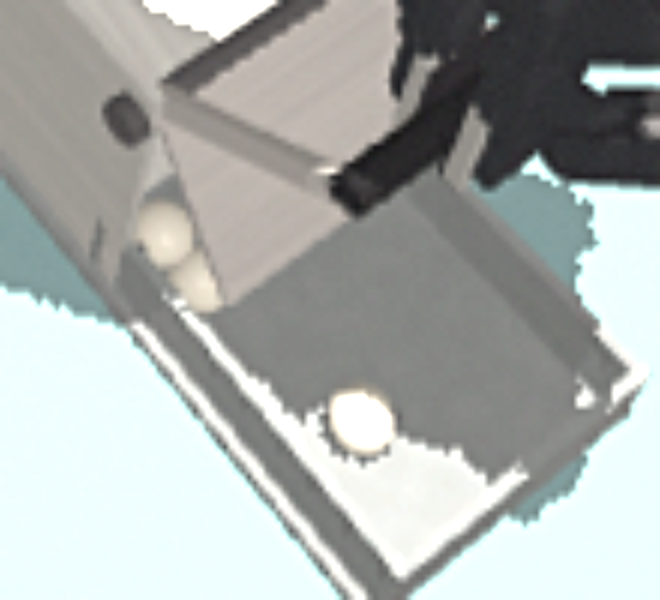

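View pics/t19a.png

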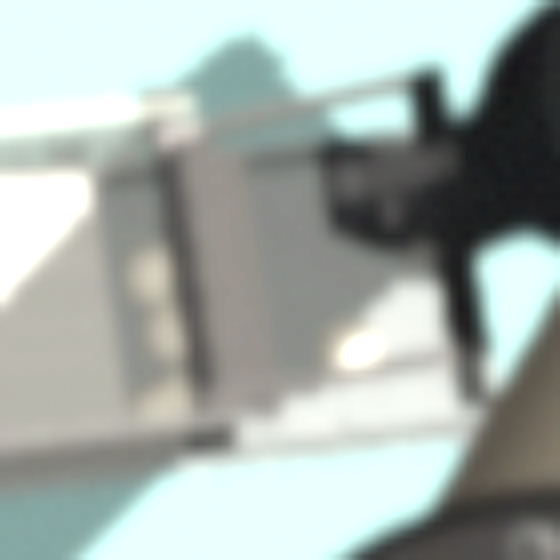

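```bash
python3 - <<'E'
from h import *
x=np.array([.991,.1346,0]);y=np.array([-.1346,.991,0]);O=np.array([538.3,-211.5,0])
p,Rm=st(); g=p+[0,0,18.7]-O; print('grip',g@x,g@y,g[2])
T=lambda a,b:(400+a/8-.4,145+b/8-.4)
for u in((430,80),(475,395)):
    w=pl('top',*T(*u),156)-O; print(w@x,w@y)
S=lambda a,b:(360+a/6-.4,290+b/6-.4)
w=pl('side',*S(348,198),156)-O; print('side left end',w@x,w@y)
for z in(130,145,156,165):
    w=pl('side',*S(348,198),z)-O; print(z,w@x,w@y)
E
```

```text
t 19.20 tcp [ 550.11 -296.33  138.64] yaw -1.433 tilt -0.0 q [-0.05  0.56  0.61  1.8  -0.4   0.91 -0.69] F [ 0.57 -7.89 -0.06] op 9.9
grip 0.2854921694518482 -85.65762890235293 157.3434439095902
40.30426656871126 -84.69077093407118
-53.21798722987833 -83.05949474728794
side left end -40.5406688508731 -85.54817661970027
130 -27.751474451012424 -78.589095359451
145 -35.1298558355474 -82.6039499326717
156 -40.5406688508731 -85.54817661970027
165 -44.96769768159409 -87.9570893636327
```

```bash
python3 - <<'E'
from h import *
b=env.grab_frame('side'); cv2.imwrite('pics/s20.png',b[:,:,::-1])
E
```

```text
(no output)
```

View pics/s20.png

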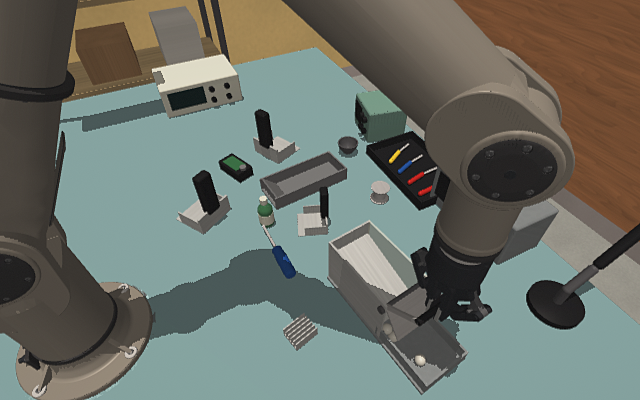

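The final picture shows the scoop upright at (315,215). The gate is held open at (425,300) and the beads are in the tray around (395,330) to (420,360). The bystanders are in place, so I am handing in.

```bash
python3 - <<'E'
from h import *
print(env.job_done()); st()
E
```

```text
the job is handed in; nothing more can be done
None
the job is handed in; nothing more can be done
```

I finished the task and handed it in at about 19 s; no verdict is reported.

**What I did:** I scooped all five beads with the smallest scoop and tipped them into the trough with the gate shut. I stood the scoop back at its starting place and let go. Then I pinched the gate bar and lifted it along its arc.

**Last checks:**
- **Gate:** The bar rose 52 mm, which puts the gate at about 40.5°. Both cameras agreed with that to a few mm. The fingers were still closed on the bar, with an opening of about 10 mm.
- **Beads:** Pixel rays put at least four beads in the catch tray. Three or four are near its back edge and one is further forward. All the ones I located are within about 60 mm of the tray centre. The fifth bead was hidden in the last views, so I could not confirm where it lies.
- **Scoop and bystanders:** The scoop is upright and released. Those bystanders in view in the last picture look unmoved; the red screwdriver is hidden by the arm there, and was last seen in place before the gate lift.

**Not fully settled:**
- One bead may be resting partly on its neighbours. The two views put it about 30 mm high rather than 16 mm.
- The wrist still read about 8 N sideways from the bar while holding. It read almost no vertical load, against the 2 to 4 N I expected.

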